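Unload the snapped specimen carriers and scrape the prep plate clean

TASK

Unload the specimen prep plate: pull every snapped-on specimen carrier off its stud and stand it upright in the carrier tray. Then pick up the scraper block and push all the stone chips off the plate into the chip trough at its end; the chips are sharp, so move them with the scraper and never touch them with the gripper. Finish by standing the scraper back on its rubber pad, and leave the bottle and the jar where they are.

Things in the scene. Friction and masses are not known exactly. Their poses are not given: they have to be found in the camera images.
- plate: specimen prep plate, fixed. Origin: centre of the underside; x away from the robot, y along its length, z up. Bare flat aluminium face at z = 26 mm, x -77 to +75 mm, y -145 to +65 mm. Its near side (x = -81 mm) has a lip 10 mm above the face; its -y end is open.
- rail (a point): top of the middle of the black rail along the plate's far side: x 75 to 115 mm, z = 32 mm in the plate's frame. Four steel snap studs (23 x 15 mm, 18 mm high) stand on it at plate x = 95 mm, y = -118, -64, -10 and 44 mm. Axes as the plate's.
- trough (a point): middle of the floor of the steel chip trough at the plate's +y end, straight below the edge of the face at plate y = 65 mm. Open above; inside it reaches plate x -81 to +75 mm, y 65 to 140 mm, floor at z = 3 mm, outer walls up to z = 30 mm. Axes as the plate's.
- tray: dark steel carrier tray, fixed, 216 x 104 mm with walls 3 mm thick and 12 mm high, floor about 3 to 4 mm thick; room for four carriers in a row along x. Origin: centre of the underside, x along its long side, z up.
- pad: black rubber pad for the scraper, fixed, 170 x 140 mm, 3 mm thick. Origin: centre of the underside, x along the long side.
- scraper: scraper block: grey plastic base 80 (x) x 36 (y) x 18 mm high, whose long flat face pushes the chips, with a wooden grip 60 (x) x 18 (y) mm rising from z = 18 to 53 mm above its underside; 0.13 to 0.21 kg. Origin: centre of the underside, z up.
- carrier0: specimen carrier: white square plastic cap, 34 x 34 x 28 mm high, hollow below, a 12 mm high, 24 mm wide stone specimen fixed on top. At the start its skirt is snapped over a stud of the rail; a straight upward pull of some 8 to 15 N frees it. It stands on its rim. Origin: centre of the underside; x, y along its sides, z up. May be absent (None).
- carrier1: specimen carrier: white square plastic cap, 34 x 34 x 28 mm high, hollow below, a 12 mm high, 24 mm wide stone specimen fixed on top. At the start its skirt is snapped over a stud of the rail; a straight upward pull of some 8 to 15 N frees it. It stands on its rim. Origin: centre of the underside; x, y along its sides, z up. May be absent (None).
- carrier2: specimen carrier: white square plastic cap, 34 x 34 x 28 mm high, hollow below, a 12 mm high, 24 mm wide stone specimen fixed on top. At the start its skirt is snapped over a stud of the rail; a straight upward pull of some 8 to 15 N frees it. It stands on its rim. Origin: centre of the underside; x, y along its sides, z up. May be absent (None).
- carrier3: specimen carrier: white square plastic cap, 34 x 34 x 28 mm high, hollow below, a 12 mm high, 24 mm wide stone specimen fixed on top. At the start its skirt is snapped over a stud of the rail; a straight upward pull of some 8 to 15 N frees it. It stands on its rim. Origin: centre of the underside; x, y along its sides, z up. May be absent (None).
- chip0: loose grey stone chip, a flat flake about 22 mm across and 9 mm thick, lying on the plate. Origin at its centre. May be absent (None).
- chip1: loose grey stone chip, a flat flake about 22 mm across and 9 mm thick, lying on the plate. Origin at its centre. May be absent (None).
- chip2: loose grey stone chip, a flat flake about 22 mm across and 9 mm thick, lying on the plate. Origin at its centre. May be absent (None).
- chip3: loose grey stone chip, a flat flake about 22 mm across and 9 mm thick, lying on the plate. Origin at its centre. May be absent (None).
- chip4: loose grey stone chip, a flat flake about 22 mm across and 9 mm thick, lying on the plate. Origin at its centre. May be absent (None).
- chip5: loose grey stone chip, a flat flake about 22 mm across and 9 mm thick, lying on the plate. Origin at its centre. May be absent (None).
- wash_bottle: bystander: small white plastic bottle, 50 mm wide, 85 mm high, standing. Origin: centre of the underside.
- jar: bystander: amber glass jar, 52 mm wide, 65 mm high. Origin: centre of the underside.
Things that resemble listed ones, but are neither listed nor needed, are in the scene too. What is shaped like the scraper but red is not meant.

How it is judged:
By the outcome, as a careful person would: the job done as asked, in the order asked, and still so for the second after the job is handed in, with the robot touching nothing.
Of carrier0, carrier1, carrier2, carrier3 only 3 to 4 are there at a start; the rules pass over those that are not, and their reading is None.
Of chip0, chip1, chip2, chip3, chip4, chip5 only 4 to 6 are there at a start; the rules pass over those that are not, and their reading is None.
At some moment in a run one of scraper may be knocked a few centimetres aside while the robot is not near it.
Once in a run the grip may slacken for a moment while it holds something.
It also fails if it takes over 210 s, if anything falls off the work surface, if the arm or the gripper's body presses on something with over 40 N, if the wrist force passes 120 N, or if a joint passes its speed limit or range.

ROBOT

A 7-joint arm with a two-finger parallel gripper is mounted at the origin on the work surface. World frame = base frame: x ahead of the robot, y to its left, z up, the work surface at z = 0. Lengths are in m, angles in rad, forces in N, time in s.
With the tool pointing down it reaches from about 0.425 to 0.875 m from the base axis. Payload 9.9 kg.
Tool frame: the origin (TCP) lies midway between the tips of the shut fingers; the grasp point (between the pads) lies r.grip_point_offset behind it (r.grip_point_offset is the distance from the TCP to the grasp point, in m); z points along the fingers, y is the line along which they close (so a half turn about z gives the same grasp; the last joint's range is limited). The gripper opens to 85 mm and grips with 20 to 120 N. Pads are 22 mm wide; open, the fingers measure 114 mm over their backs; the gripper's body (76 mm by 85 mm) begins 54 mm behind the grasp point. The pads swing forward as they close: fully open they stand 13 mm farther back than shut.
Start: joints at [1.254, 0.576, 0.025, 1.437, -0.015, 1.129, -0.057], TCP at [0.156, -0.657, 0.231] pointing down, gripper open.
Joint ranges: [-2.76, 2.76], [-0.34, 2.15], [-1.52, 1.57], [0.19, 2.46], [-1.09, 4.23], [0.17, 1.99], [-2.82, 2.82]. Speed limits (rad/s): [2.22, 2.22, 3.01, 3.01, 3.14, 3.14, 3.14].

INTERFACE

Orientations are given as a unit quaternion [w, x, y, z].
In Python, from bench import monitor, read_camera, job, r gives the robot as it stands.
- The arm moves only by the tool arm_command, never from a script. Its argument "steps" is text: rows parted by semicolons, each of 7 numbers parted by spaces: the shift along the tool's x, y, z in m, then the turn, a rotation vector about the tool's x, y, z in rad, then the finger opening in m, from 0 to 0.0854. In form: x y z rx ry rz hand; .... A call has 1 to 8 rows; each row is the pose to reach, as a shift and turn from the pose commanded when the call began, along the tool's axes at that moment; what a row does not reach only later rows make up. A row lasts 1/12 s, in which the tool goes at most 41.7 mm and 7.16 degrees, less where a joint would pass 70% of its speed; a pose out of reach is approached as far as the arm can. A call with a gripper value outside its range is refused whole. The fingers move at their own pace and stop on an object; "newtons" is the grip in N (left out, the last holds). Time passes only in rows, so rows that repeat a pose let the fingers close. It gives the time, the measured TCP pose, the force, the opening and the grip force at its end, in the units of the state.
- monitor.observe(): the state, without advancing time (a new reading comes with each control period).
- read_camera(name): name is "side" or "top" or "wrist"; returns a dict with "image" (420x560x3 uint8, red, green, blue), "K" (3x3 intrinsics, pixels), "D" ([k1, k2, p1, p2, k3] as OpenCV has them; the pictures are not rectified), "position" and "attitude" of the camera in the world. Camera axes: x right, y up, looking along -z (the intrinsics and any distortion apply to the point x, -y, -z); pixel columns grow to the right and rows downward; lengths in m; the calibration is good to about 2 mm. A picture is of the moment at which its call begins. There is no depth.
- job.hand_in(): hands the job in; it is judged then, once.
The state is a dict: "time": time; "joint_positions": joint angles; "joint_vel": joint speeds; "joint_torque": joint torques, N m; "tool_pos": TCP position; "orientation": TCP orientation; "ft_force": force on the tool from outside, world axes, zero at the start; "wrist_torque": the same for the moment, N m; "width": finger opening in m; "gripper_force": force on a finger pad.
Only numpy, scipy, OpenCV 4.12 (cv2) and the standard library are available. Lean on these libraries where they do the work, as an engineer would, in place of code of your own. Each camera call takes 0.05 s, during which the arm holds its last target. There are 200 camera calls.

## Working session

There is one attempt and no reset: what is moved stays moved. The work goes in short steps, Python scripts to look and compute and a tool call to move; the robot and the scene stay as the last step left them, time stands still between calls to the robot, and variables do not carry over. Pictures are saved under pics/ and viewed, at most 14 in all, crops included, and the job is handed in when it is done.

Besides the shell and the picture viewer there is one more tool, called after "Emit:" by a JSON object that holds its "fn" and its "kwargs", one argument or row to a line. arm_command: Moves the arm, as the interface text tells. Its arguments: {"type":"object","properties":{"steps":{"type":"string"},"newtons":{"type":"number"}},"required":["steps"]}

```bash
ls; mkdir -p pics; cat > h.py <<'E'
import numpy as np, cv2, pickle
from scipy.spatial.transform import Rotation as R
def rot(q): return R.from_quat([q[1],q[2],q[3],q[0]])
def Rc(c):
    a=np.array(c["attitude"],float)
    return a if a.shape==(3,3) else rot(a).as_matrix()
def ray(c,uv):
    p=cv2.undistortPoints(np.array(uv,float).reshape(-1,1,2),np.array(c["K"]),np.array(c["D"])).reshape(-1,2)
    d=np.c_[p[:,0],-p[:,1],-np.ones(len(p))]@Rc(c).T
    return np.array(c["position"]),d
def onz(c,uv,z):
    o,d=ray(c,uv); return o+d*((z-o[2])/d[:,2])[:,None]
def proj(c,P):
    q=(np.array(P,float).reshape(-1,3)-c["position"])@Rc(c)
    return cv2.projectPoints(q*[1,-1,-1],np.zeros(3),np.zeros(3),np.array(c["K"]),np.array(c["D"]))[0].reshape(-1,2)
def tri(c1,u1,c2,u2):
    A=np.zeros((3,3));b=np.zeros(3)
    for c,u in((c1,u1),(c2,u2)):
        o,d=ray(c,[u]);d=d[0]/np.linalg.norm(d);M=np.eye(3)-np.outer(d,d);A+=M;b+=M@o
    return np.linalg.solve(A,b)
def snap(name,tag):
    from bench import read_camera
    c=read_camera(name);pickle.dump(c,open(f"pics/{tag}.pkl","wb"));cv2.imwrite(f"pics/{tag}.png",cv2.resize(c["image"][:,:,::-1],(784,588),interpolation=cv2.INTER_CUBIC));return c
def load(tag): return pickle.load(open(f"pics/{tag}.pkl","rb"))
E
python3 - <<'E'
from h import *
from bench import monitor,r
for n in("top","side","wrist"):
    c=snap(n,n+"0");print(n,c["position"],c["attitude"],c["K"],c["D"])
print(monitor.observe(),r.grip_point_offset)
E
```

```text
pics
top [0.41454362 0.06068583 1.37502933] [-0.70366384 -0.04148041  0.03816157  0.70829392] [[532.95046736   0.         276.22009912]
 [  0.         532.95046736 199.15384252]
 [  0.           0.           1.        ]] [-0.1965092  0.         0.         0.         0.       ]
side [0.06987286 0.59921471 0.63179062] [-0.33300659 -0.15007408  0.40084188  0.84018461] [[424.11921528   0.         285.45946154]
 [  0.         424.11921528 208.77532587]
 [  0.           0.           1.        ]] [0.02276756 0.         0.         0.         0.        ]
wrist [ 0.22240906 -0.64064025  0.37357809] [ 0.77708167 -0.10427945  0.08347893 -0.61506191] [[355.17440835   0.         283.31412032]
 [  0.         355.17440835 213.3216243 ]
 [  0.           0.           1.        ]] [-0.06998445  0.          0.          0.          0.        ]
{'time': 0.15, 'joint_positions': array([ 1.25420823,  0.57629936,  0.02483823,  1.43769675, -0.01500282,
        1.12902064, -0.05651016]), 'joint_vel': array([-1.01267756e-03, -3.87592728e-03,  5.75518380e-05, -1.78356413e-03,
        1.12507716e-03,  7.86658977e-04,  1.76601460e-04]), 'joint_torque': array([ 3.08807495e-03, -7.66263556e+01,  2.25286447e+00, -2.86182708e+01,
        1.55891612e-02,  9.84296581e-03, -2.84794515e-05]), 'tool_pos': array([ 0.15565566, -0.65645678,  0.23067355]), 'orientation': array([-6.12358341e-04,  9.93231894e-01,  1.16146545e-01, -9.65949202e-05]), 'ft_force': array([ 0.62731298, -0.89585016,  1.31441686]), 'wrist_torque': array([0.02174201, 0.01146085, 0.01446896]), 'gripper_force': 0.0, 'width': 0.08560691334999934} 0.0187
```

View pics/top0.png

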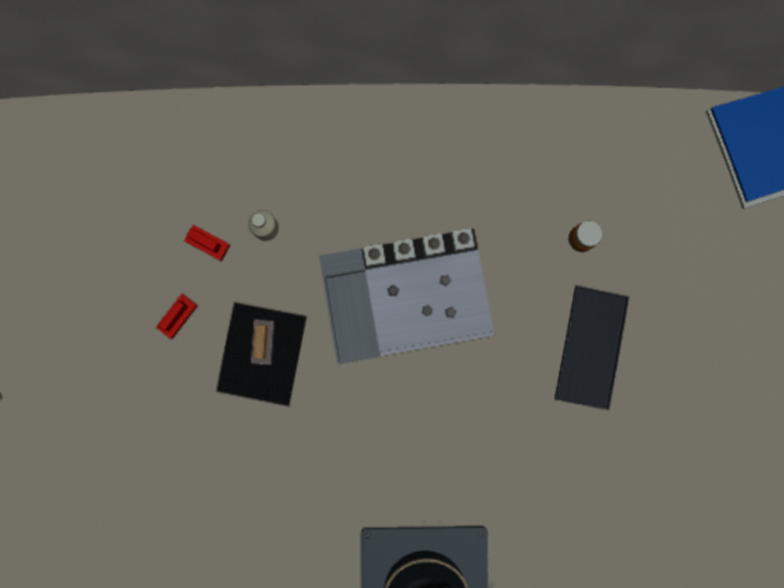

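View pics/side0.png

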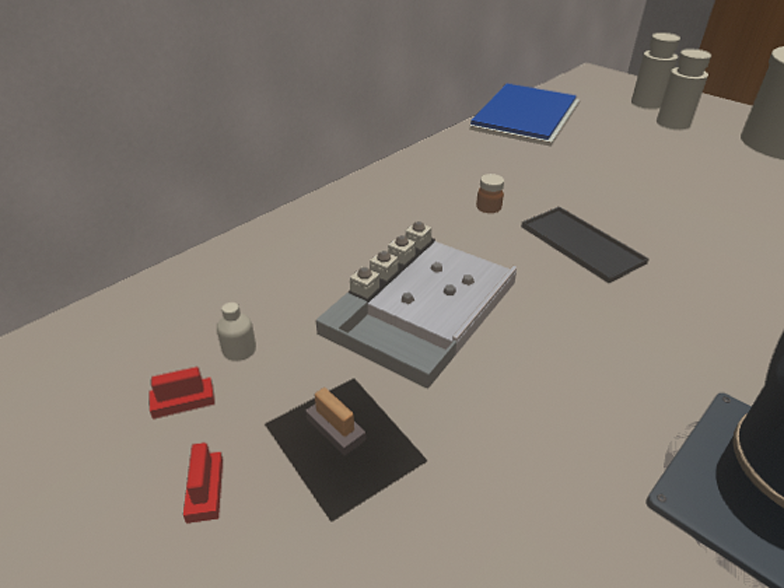

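```bash
python3 - <<'E'
from h import *
from bench import monitor,r
for n in("top0","side0"):
    c=load(n); print(n,proj(c,[[0,0,0],[0.156,-.657,.23],[.5,0,0],[.5,.3,0],[.5,-.3,0]])*1.4)
t=load("top0")
for n,uv in dict(cap=(404,250),padc=(261,353),tray=(592,348),scr=(261,342)).items(): print(n,onz(t,[np.array(uv)/1.4],0.01))
E
```

```text
top0 [[424.96734744 587.18558197]
 [823.27901233 508.07280528]
 [423.06626421 316.35414532]
 [261.28526881 317.22319299]
 [583.11229084 314.78912577]]
side0 [[781.063014   500.81376328]
 [863.73822337 114.35461908]
 [450.41599853 308.2478617 ]
 [308.96535281 414.21522167]
 [549.27822164 234.31424903]]
cap [[0.62246759 0.03429448 0.01      ]]
padc [[0.43354731 0.29828888 0.01      ]]
tray [[ 0.43757536 -0.31254686  0.01      ]]
scr [[0.45374442 0.29841998 0.01      ]]
```

View pics/wrist0.png

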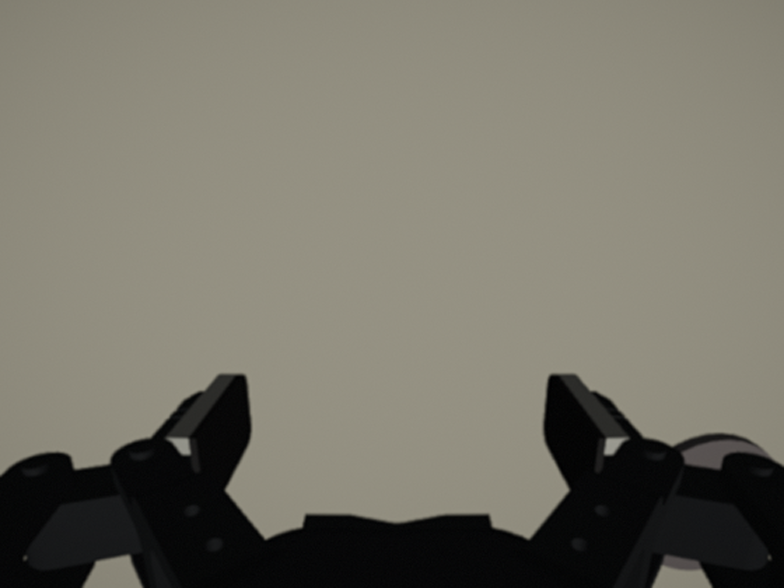

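```bash
cat >> h.py <<'E'
def Rd(yaw):  # tool down, tool x at world angle yaw (deg)
    a=np.deg2rad(yaw); return np.array([[np.cos(a),np.sin(a),0],[np.sin(a),-np.cos(a),0],[0,0,-1]])
def plan(*wps,start=None):
    """waypoints (x,y,z,yawdeg): each printed relative to the previous one"""
    from bench import monitor
    if start is None:
        s=monitor.observe();p=np.array(s["tool_pos"]);Q=rot(s["orientation"]).as_matrix()
    else: p=np.array(start[:3]);Q=Rd(start[3])
    for w in wps:
        p1=np.array(w[:3]);Q1=Rd(w[3]);s=Q.T@(p1-p);rv=R.from_matrix(Q.T@Q1).as_rotvec()
        print(np.round(w,3),"shift",np.round(s,4),"rv",np.round(rv,3),"rows",int(np.ceil(max(np.linalg.norm(s)/.0417,np.linalg.norm(rv)/.125))))
        p,Q=p1,Q1
E
python3 - <<'E'
from h import *
plan((.53,-.05,.33,100))
c=load("wrist0");o,d=ray(c,[(280,210)]);print(d)
E
```

```text
[ 5.3e-01 -5.0e-02  3.3e-01  1.0e+02] shift [ 0.5042 -0.5038 -0.0987] rv [-1.000e-03 -1.000e-03 -1.513e+00] rows 18
[[-0.25138062 -0.04822286 -0.96677654]]
```

Emit:
{"fn": "arm_command", "kwargs": {
  "steps": "0.224 -0.224 -0.044 0 0 0 0.0854;0.224 -0.224 -0.044 0 0 0 0.0854;0.224 -0.224 -0.044 0 0 0 0.0854;0.224 -0.224 -0.044 0 0 0 0.0854;0.224 -0.224 -0.044 0 0 0 0.0854;0.224 -0.224 -0.044 0 0 0 0.0854;0.224 -0.224 -0.044 0 0 0 0.0854;0.224 -0.224 -0.044 0 0 0 0.0854"
}}

```text
time: 0.82
tool_pos: [0.324, -0.3835, 0.2758]
orientation: [-0.0, 0.993, 0.118, 0.0]
ft_force: [0.2, 0.2, -0.1]
width: 0.0851
gripper_force: 0.0
```

Emit:
{"fn": "arm_command", "kwargs": {
  "steps": "0.224 -0.224 -0.044 0 0 0 0.0854;0.224 -0.224 -0.044 0 0 0 0.0854;0.224 -0.224 -0.044 0 0 0 0.0854;0.224 -0.224 -0.044 0 0 0 0.0854;0.224 -0.224 -0.044 0 0 0 0.0854;0.224 -0.224 -0.044 0 0 0 0.0854;0.224 -0.224 -0.044 0 0 0 0.0854;0.224 -0.224 -0.044 0 0 0 0.0854"
}}

```text
time: 1.48
tool_pos: [0.4899, -0.1134, 0.3199]
orientation: [-0.001, 0.993, 0.118, 0.001]
ft_force: [-0.3, -0.3, 0.1]
width: 0.0855
gripper_force: 0.0
```

Emit:
{"fn": "arm_command", "kwargs": {
  "steps": "0.056 -0.056 -0.011 0 0 -0.8 0.0854;0.056 -0.056 -0.011 0 0 -0.8 0.0854;0.056 -0.056 -0.011 0 0 -0.8 0.0854;0.056 -0.056 -0.011 0 0 -0.8 0.0854;0.056 -0.056 -0.011 0 0 -0.8 0.0854;0.056 -0.056 -0.011 0 0 -0.8 0.0854;0.056 -0.056 -0.011 0 0 -0.8 0.0854;0.056 -0.056 -0.011 0 0 -0.8 0.0854"
}}

```text
time: 2.15
tool_pos: [0.5297, -0.0502, 0.33]
orientation: [-0.0, 0.869, 0.495, -0.0]
ft_force: [-1.0, -0.1, -0.8]
width: 0.085
gripper_force: 0.0
```

Emit:
{"fn": "arm_command", "kwargs": {
  "steps": "0 0 0 0 0 -0.713 0.0854;0 0 0 0 0 -0.713 0.0854;0 0 0 0 0 -0.713 0.0854;0 0 0 0 0 -0.713 0.0854;0 0 0 0 0 -0.713 0.0854;0 0 0 0 0 -0.713 0.0854;0 0 0 0 0 -0.713 0.0854"
}}

```text
time: 2.73
tool_pos: [0.5297, -0.0503, 0.3301]
orientation: [-0.0, 0.642, 0.767, -0.0]
ft_force: [0.7, 0.1, 0.9]
width: 0.0852
gripper_force: 0.0
```

```bash
python3 - <<'E'
from h import *
from bench import monitor
c=snap("wrist","w1");s=monitor.observe();print(s["time"],s["tool_pos"],s["orientation"],c["position"],ray(c,[(280,210)])[1],s["joint_positions"])
E
```

```text
2.7833 [ 0.52974118 -0.05034244  0.33014997] [-1.56418997e-04  6.44022756e-01  7.65006313e-01 -8.25813840e-05] [0.5200007  0.01585867 0.4731906 ] [[ 0.0335435  -0.25229976 -0.96715779]] [ 0.39146819  0.31465724 -0.53205785  1.63743814  0.16692402  1.23541434
 -0.00300008]
```

View pics/w1.png

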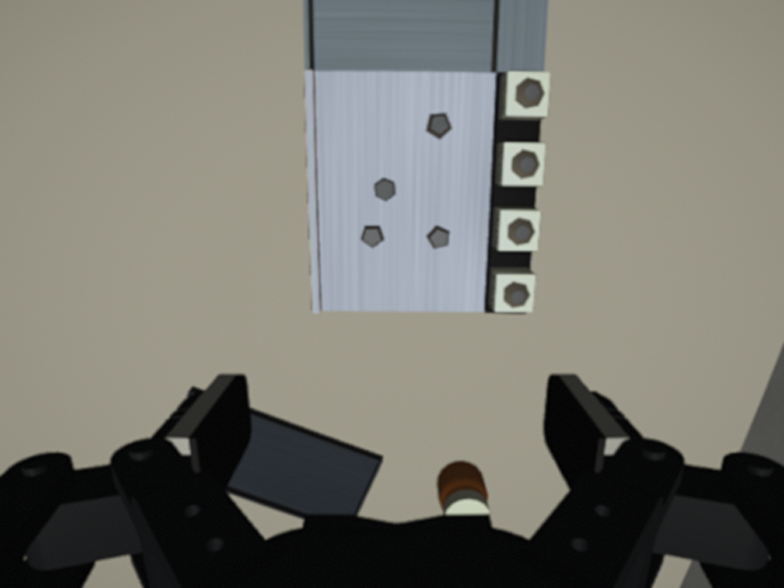

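Emit:
{"fn": "arm_command", "kwargs": {
  "steps": "-0.04 0.08 0 0 0 0 0.0854;-0.04 0.08 0 0 0 0 0.0854;-0.04 0.08 0 0 0 0 0.0854;-0.04 0.08 0 0 0 0 0.0854;-0.04 0.08 0 0 0 0 0.0854"
}}

```text
time: 3.2
tool_pos: [0.6154, -0.0751, 0.3296]
orientation: [-0.001, 0.644, 0.765, -0.0]
ft_force: [-0.3, 0.7, 0.6]
width: 0.0853
gripper_force: 0.0
```

```bash
python3 - <<'E'
from h import *
c2=snap("wrist","w2");c1=load("w1")
for c in(c1,c2):
    im=c["image"]; print(np.percentile(im.min(2),[5,50,90,97,99]))
    m=((im[:,:,2]>170)&(im[:,:,2].astype(int)<im[:,:,0])).astype(np.uint8)
    n,_,st,ce=cv2.connectedComponentsWithStats(m)
    for i in range(1,n):
        if st[i,4]>60: print(st[i],ce[i])
# brightness along a row through a cap
x=c1["image"][165]; print([tuple(x[k]) for k in range(346,394,3)])
x=c1["image"][:,370]; print([tuple(x[k]) for k in range(140,190,3)])
E
```

```text
[  6. 134. 146. 169. 173.]
[362  51  30  32 495] [375.78989899  67.16969697]
[359 102  30  30 473] [372.70401691 116.71247357]
[357 151  29  28 436] [370.02522936 164.11238532]
[354 196  28  27 370] [366.66756757 207.94324324]
[320 357  28   9 181] [333.61878453 361.93922652]
[  6. 133. 157. 166. 181.]
[289  12  31  32 521] [303.64683301  28.76199616]
[289  65  30  28 300] [304.03333333  73.42666667]
[260 333  33  28 705] [276.16879433 346.32198582]
[(np.uint8(164), np.uint8(173), np.uint8(185)), (np.uint8(62), np.uint8(65), np.uint8(72)), (np.uint8(49), np.uint8(50), np.uint8(44)), (np.uint8(85), np.uint8(88), np.uint8(79)), (np.uint8(200), np.uint8(209), np.uint8(198)), (np.uint8(195), np.uint8(203), np.uint8(192)), (np.uint8(87), np.uint8(83), np.uint8(72)), (np.uint8(84), np.uint8(79), np.uint8(70)), (np.uint8(89), np.uint8(92), np.uint8(93)), (np.uint8(88), np.uint8(90), np.uint8(91)), (np.uint8(86), np.uint8(87), np.uint8(89)), (np.uint8(74), np.uint8(69), np.uint8(62)), (np.uint8(171), np.uint8(178), np.uint8(162)), (np.uint8(167), np.uint8(169), np.uint8(154)), (np.uint8(158), np.uint8(154), np.uint8(139)), (np.uint8(159), np.uint8(154), np.uint8(140))]
[(np.uint8(24), np.uint8(23), np.uint8(24)), (np.uint8(24), np.uint8(24), np.uint8(24)), (np.uint8(24), np.uint8(23), np.uint8(24)), (np.uint8(100), np.uint8(104), np.uint8(92)), (np.uint8(201), np.uint8(210), np.uint8(196)), (np.uint8(154), np.uint8(159), np.uint8(147)), (np.uint8(71), np.uint8(66), np.uint8(57)), (np.uint8(75), np.uint8(71), np.uint8(64)), (np.uint8(88), np.uint8(90), np.uint8(90)), (np.uint8(89), np.uint8(92), np.uint8(93)), (np.uint8(89), np.uint8(86), np.uint8(80)), (np.uint8(90), np.uint8(85), np.uint8(74)), (np.uint8(199), np.uint8(208), np.uint8(195)), (np.uint8(106), np.uint8(112), np.uint8(104)), (np.uint8(22), np.uint8(22), np.uint8(22)), (np.uint8(25), np.uint8(24), np.uint8(24)), (np.uint8(23), np.uint8(21), np.uint8(22))]
```

View pics/w2.png

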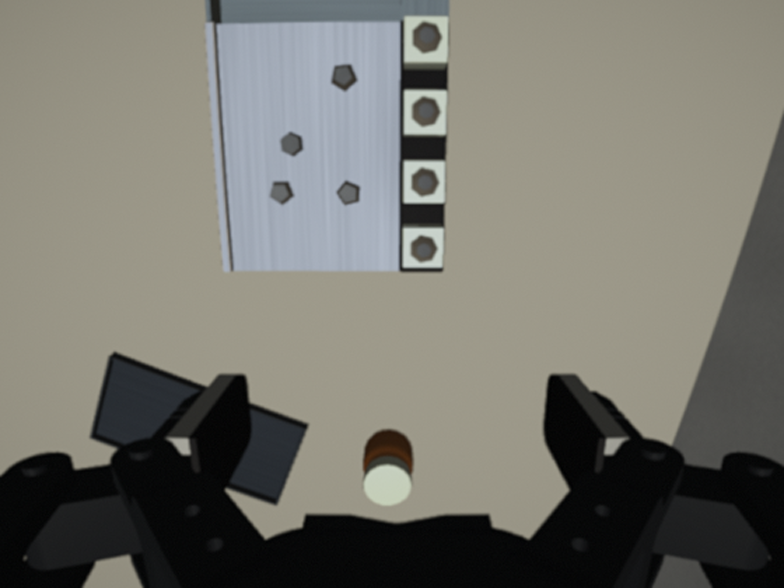

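```bash
cat > m1.py <<'E'
from h import *
def caps(c,lo=110,verbose=0):
    im=c["image"].astype(int);r,g,b=im[...,0],im[...,1],im[...,2]
    m=((g>r)&(g>b)&(g>lo)).astype(np.uint8); m=cv2.morphologyEx(m,cv2.MORPH_OPEN,np.ones((2,2)))
    out=[]
    for k in cv2.findContours(m,cv2.RETR_EXTERNAL,cv2.CHAIN_APPROX_NONE)[0]:
        if cv2.contourArea(k)<350: continue
        # top face: brighter than sides
        mm=np.zeros_like(m);cv2.drawContours(mm,[k],-1,1,-1)
        t=np.percentile(g[(mm>0)&(m>0)],85)*.88
        q=cv2.convexHull(np.argwhere((mm>0)&(m>0)&(g>t))[:,::-1].astype(np.float32))
        rc=cv2.minAreaRect(q); out.append((*rc[0],*rc[1],rc[2]))
    return np.array(sorted(out,key=lambda a:a[1]))
def subpix(c,pts):
    g=cv2.cvtColor(c["image"],cv2.COLOR_RGB2GRAY)
    return cv2.cornerSubPix(g,np.array(pts,np.float32).reshape(-1,1,2),(4,4),(-1,-1),(3,30,.01)).reshape(-1,2)
E
python3 - <<'E'
from m1 import *
c1,c2=load("w1"),load("w2")
a,b=caps(c1),caps(c2);print(np.round(a,1));print(np.round(b,1))
P=np.array([tri(c1,a[i,:2],c2,b[i,:2]) for i in range(4)]);print(np.round(P,4))
for i in range(4): print(np.round(onz(c1,[a[i,:2]],.06),4),np.round(onz(c2,[b[i,:2]],.06),4))
d=P[0]-P[3];print(np.linalg.norm(d[:2]),np.rad2deg(np.arctan2(-d[0],d[1])))
# face corners: at -y end, +y edge
k1=subpix(c1,np.array([(497,71),(488,311),(317,70),(321,311)])/1.4);k2=subpix(c2,np.array([(402,23),(400,270),(218,23),(233,270)])/1.4)
for u,v in zip(k1,k2): print("face",u*1.4,v*1.4,np.round(tri(c1,u,c2,v),4))
k2=subpix(c2,np.array([(115,352),(93,436),(307,425),(277,503)])/1.4);print(k2*1.4)
W=onz(c2,k2,.012);print("tray",np.round(W,4))
for i,j in((0,1),(2,3),(0,2),(1,3)): print(np.linalg.norm(W[i]-W[j]),np.rad2deg(np.arctan2(*(W[i]-W[j])[1::-1])))
print(W.mean(0))
k1=subpix(c1,np.array([(382,458)])/1.4); print(k1*1.4,tri(c1,k1[0],c2,k2[2]))
E
```

```text
[[376.7  66.7  29.2  30.8   2.7]
 [373.6 117.   28.3  29.2   2.6]
 [371.  164.5  27.   28.   90. ]
 [367.5 209.   26.7  25.2   2.6]]
[[304.   27.5  31.   30.   90. ]
 [303.5  80.   30.   29.   90. ]
 [302.5 130.   28.   27.   90. ]
 [301.5 176.   26.   27.   90. ]
 [276.  346.5  27.   32.   90. ]]
[[ 0.6108  0.0872  0.0609]
 [ 0.6202  0.0341  0.0592]
 [ 0.6289 -0.0192  0.0622]
 [ 0.6371 -0.0714  0.0631]]
[[0.611  0.0873 0.06  ]] [[0.6109 0.0875 0.06  ]]
[[0.6199 0.034  0.06  ]] [[0.6201 0.034  0.06  ]]
[[ 0.6295 -0.0192  0.06  ]] [[ 0.6289 -0.0195  0.06  ]]
[[ 0.638  -0.0722  0.06  ]] [[ 0.6374 -0.0716  0.06  ]]
0.160756145916529 9.408598691334793
face [495.42905  72.6327 ] [402.38297   18.457249] [0.589  0.1066 0.0234]
face [484.1746 311.5536] [399.69675 267.84143] [ 0.6228 -0.0998  0.0315]
face [312.58435  70.46253] [214.5356    24.090508] [0.4365 0.0787 0.0281]
face [320.0409  310.98212] [231.54565 271.09012] [ 0.4722 -0.1275  0.031 ]
[[113.760124 351.2898  ]
 [ 89.59187  437.00345 ]
 [307.96     423.92545 ]
 [275.922    504.51263 ]]
tray [[ 0.3524 -0.2365  0.012 ]
 [ 0.3255 -0.3422  0.012 ]
 [ 0.5584 -0.2815  0.012 ]
 [ 0.535  -0.3876  0.012 ]]
0.1091137176998815 75.70552724399087
0.10868146913344602 77.56844618142902
0.21078742925763114 167.68315350345534
0.21433559298529892 167.7813865142934
[ 0.44281477 -0.31195548  0.012     ]
[[382.47934 455.77432]] [ 0.55733171 -0.28738423  0.00198379]
```

```bash
python3 - <<'E'
from m1 import *
t,s=load("top0"),load("side0")
a=subpix(t,np.array([(575,287),(556,399),(628,296),(608,408)])/1.4);b=subpix(s,np.array([(523,226),(609,278),(560,209),(647,260)])/1.4)
print(a*1.4,b*1.4)
W=onz(t,a,.012);print(W.round(4));V=onz(s,b,.012);print(V.round(4),W.mean(0),V.mean(0))
for u,v in zip(a,b): print("tri",tri(t,u,s,v).round(4))
for W in(W,V):
  for i,j in((0,2),(1,3),(1,0),(3,2)): d=(W[i]-W[j]);print(np.linalg.norm(d).round(4),np.rad2deg(np.arctan2(d[1],d[0])).round(1))
c2=load("w2");print("jar lid",onz(c2,[(387/1.4,484/1.4)],.065))
E
```

```text
[[574.69025 284.80273]
 [553.61383 398.69818]
 [628.2615  296.11624]
 [608.31946 409.08386]] [[519.738   224.44937]
 [608.2552  282.9742 ]
 [558.2244  206.02103]
 [648.74    259.67993]]
[[ 0.5552 -0.2826  0.012 ]
 [ 0.3458 -0.2377  0.012 ]
 [ 0.5332 -0.3851  0.012 ]
 [ 0.3242 -0.3406  0.012 ]]
[[ 0.5512 -0.2728  0.012 ]
 [ 0.3405 -0.2243  0.012 ]
 [ 0.5339 -0.3841  0.012 ]
 [ 0.3207 -0.3358  0.012 ]] [ 0.43959801 -0.31150552  0.012     ] [ 0.43657159 -0.30424951  0.012     ]
tri [ 0.5567 -0.2842  0.0042]
tri [ 3.454e-01 -2.401e-01  2.000e-04]
tri [ 0.5337 -0.385   0.0116]
tri [ 0.3232 -0.3423  0.0074]
0.1048 77.8
0.1052 78.2
0.2142 167.9
0.2136 168.0
0.1126 81.2
0.1132 79.9
0.2161 167.0
0.2185 167.2
jar lid [[ 0.64604981 -0.30117747  0.065     ]]
```

```bash
cat > pl.py <<'E'
from h import *
T=np.array([.4405,-.3115]);ta=np.deg2rad(-12.)
def slot(k): return T+np.array([np.cos(ta),np.sin(ta)])*k
C=np.array([[.611,.0874],[.620,.034],[.6292,-.0193],[.6377,-.0719]])
Y=99.5;TY=-12.
def cyc(i,k,start=None):
    c=C[i];s=slot(k);m=(c+s)/2;zg=.038;up=.15
    plan((*c,up,Y),(*c,zg,Y),(*c,up,Y),(*m,up,(Y+TY)/2),(*s,up,TY),(*s,zg-.0275,TY),(*s,up,TY),start=start)
E
python3 - <<'E'
from pl import *
cyc(3,78)
E
```

```text
[ 6.38e-01 -7.20e-02  1.50e-01  9.95e+01] shift [-0.001   0.0231  0.1802] rv [-0.001 -0.     0.007] rows 5
[ 6.38e-01 -7.20e-02  3.80e-02  9.95e+01] shift [0.    0.    0.112] rv [0. 0. 0.] rows 3
[ 6.38e-01 -7.20e-02  1.50e-01  9.95e+01] shift [ 0.     0.    -0.112] rv [0. 0. 0.] rows 3
[38.687 -8.3    0.15  43.75 ] shift [-14.3954  36.1693   0.    ] rv [0.    0.    0.973] rows 934
[ 76.736 -16.529   0.15  -12.   ] shift [21.7953 32.2554  0.    ] rv [0.    0.    0.973] rows 934
[ 7.6736e+01 -1.6529e+01  1.0000e-02 -1.2000e+01] shift [0.     0.     0.1395] rv [0. 0. 0.] rows 4
[ 76.736 -16.529   0.15  -12.   ] shift [ 0.      0.     -0.1395] rv [0. 0. 0.] rows 4
```

Emit:
{"fn": "arm_command", "kwargs": {
  "steps": "-0.001 0.023 0.1 0 0 0.007 0.065;-0.001 0.023 0.18 0 0 0.007 0.065;-0.001 0.023 0.18 0 0 0.007 0.065;-0.001 0.023 0.18 0 0 0.007 0.065;-0.001 0.023 0.18 0 0 0.007 0.065;-0.001 0.023 0.18 0 0 0.007 0.065",
  "newtons": 60
}}

```text
time: 3.75
tool_pos: [0.6353, -0.0722, 0.1467]
orientation: [-0.003, 0.645, 0.764, -0.002]
ft_force: [-0.8, 0.5, 1.1]
width: 0.0654
gripper_force: 0.0
```

Emit:
{"fn": "arm_command", "kwargs": {
  "steps": "0 0 0.035 0 0 0 0.065;0 0 0.07 0 0 0 0.065;0 0 0.09 0 0 0 0.065;0 0 0.1 0 0 0 0.065;0 0 0.112 0 0 0 0.065;0 0 0.112 0 0 0 0.065"
}}

```text
time: 4.25
tool_pos: [0.6383, -0.0725, 0.0382]
orientation: [-0.0, 0.645, 0.764, -0.0]
ft_force: [-0.2, 0.3, 0.2]
width: 0.0647
gripper_force: 0.0
```

Emit:
{"fn": "arm_command", "kwargs": {
  "steps": "0 0 0 0 0 0 0.02;0 0 0 0 0 0 0.02;0 0 0 0 0 0 0.02;0 0 0 0 0 0 0.02;0 0 0 0 0 0 0.02;0 0 0 0 0 0 0.02"
}}

```text
time: 4.75
tool_pos: [0.6383, -0.0728, 0.0402]
orientation: [0.0, 0.645, 0.764, -0.0]
ft_force: [-5.0, 0.7, 9.3]
width: 0.033
gripper_force: 60.4
```

```bash
python3 - <<'E'
from pl import *
from bench import monitor
s=monitor.observe();print(s["tool_pos"],s["ft_force"],s["width"],s["gripper_force"])
for i,k in((3,.078),(2,.026),(1,-.026),(0,-.078)): cyc(i,k)
E
```

```text
[ 0.63828907 -0.07277259  0.04020263] [-5.00767334  0.74816886  9.34508368] 0.03295338069613882 60.36432981491089
[ 6.38e-01 -7.20e-02  1.50e-01  9.95e+01] shift [ 0.0009 -0.0004 -0.1098] rv [0.    0.001 0.002] rows 3
[ 6.38e-01 -7.20e-02  3.80e-02  9.95e+01] shift [0.    0.    0.112] rv [0. 0. 0.] rows 3
[ 6.38e-01 -7.20e-02  1.50e-01  9.95e+01] shift [ 0.     0.    -0.112] rv [0. 0. 0.] rows 3
[ 0.577 -0.2    0.15  43.75 ] shift [-0.1162 -0.0807  0.    ] rv [0.    0.    0.973] rows 8
[  0.517  -0.328   0.15  -12.   ] shift [-0.1321  0.0506  0.    ] rv [0.    0.    0.973] rows 8
[ 5.17e-01 -3.28e-01  1.00e-02 -1.20e+01] shift [0.     0.     0.1395] rv [0. 0. 0.] rows 4
[  0.517  -0.328   0.15  -12.   ] shift [ 0.      0.     -0.1395] rv [0. 0. 0.] rows 4
[ 6.29e-01 -1.90e-02  1.50e-01  9.95e+01] shift [ 0.0542  0.     -0.1098] rv [0.    0.001 0.002] rows 3
[ 6.29e-01 -1.90e-02  3.80e-02  9.95e+01] shift [0.    0.    0.112] rv [0. 0. 0.] rows 3
[ 6.29e-01 -1.90e-02  1.50e-01  9.95e+01] shift [ 0.     0.    -0.112] rv [0. 0. 0.] rows 3
[ 0.548 -0.168  0.15  43.75 ] shift [-0.1333 -0.1
[... 906 characters left out ...]
hift [ 0.      0.     -0.1395] rv [0. 0. 0.] rows 4
[6.11e-01 8.70e-02 1.50e-01 9.95e+01] shift [ 1.624e-01 -1.000e-04 -1.099e-01] rv [0.    0.001 0.002] rows 5
[6.11e-01 8.70e-02 3.80e-02 9.95e+01] shift [0.    0.    0.112] rv [0. 0. 0.] rows 3
[6.11e-01 8.70e-02 1.50e-01 9.95e+01] shift [ 0.     0.    -0.112] rv [0. 0. 0.] rows 3
[ 0.488 -0.104  0.15  43.75 ] shift [-0.1684 -0.1533  0.    ] rv [0.    0.    0.973] rows 8
[  0.364  -0.295   0.15  -12.   ] shift [-0.2215  0.0529  0.    ] rv [0.    0.    0.973] rows 8
[ 3.64e-01 -2.95e-01  1.00e-02 -1.20e+01] shift [0.     0.     0.1395] rv [0. 0. 0.] rows 4
[  0.364  -0.295   0.15  -12.   ] shift [ 0.      0.     -0.1395] rv [0. 0. 0.] rows 4
```

Emit:
{"fn": "arm_command", "kwargs": {
  "steps": "0 0 -0.005 0 0 0 0.02;0 0 -0.012 0 0 0 0.02;0 0 -0.025 0 0 0 0.02;0 0 -0.05 0 0 0 0.02;0 0 -0.08 0 0 0 0.02;0 0 -0.112 0 0 0 0.02;0 0 -0.112 0 0 0 0.02"
}}

```text
time: 5.33
tool_pos: [0.6423, -0.072, 0.1585]
orientation: [0.004, 0.645, 0.764, 0.004]
ft_force: [2.0, 0.2, -0.2]
width: 0.0332
gripper_force: 63.4
```

```bash
python3 - <<'E'
from pl import *
from bench import monitor
s=monitor.observe();print(s["tool_pos"],s["ft_force"],s["width"],s["gripper_force"])
c=snap("wrist","w3")
E
```

```text
[ 0.64227568 -0.07196068  0.15852918] [ 2.04961374  0.19673746 -0.15986547] 0.03321213746527904 63.39201897382736
```

View pics/w3.png

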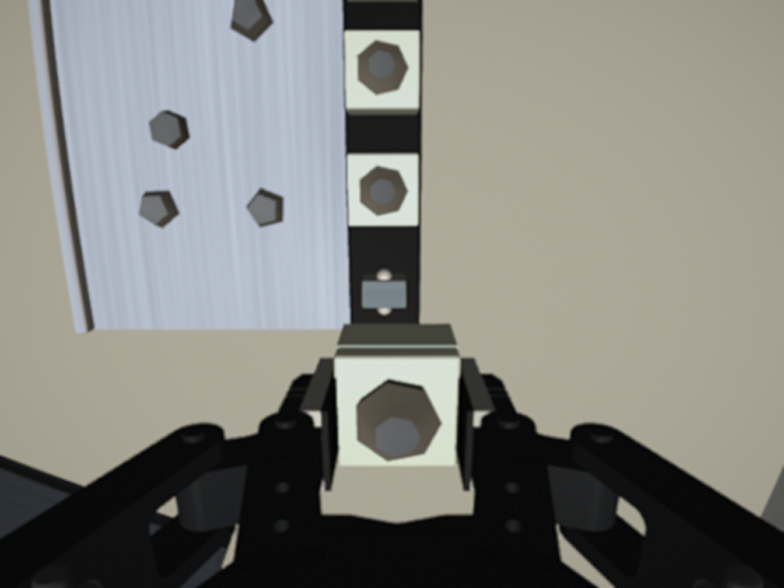

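Emit:
{"fn": "arm_command", "kwargs": {
  "steps": "-0.116 -0.081 0 0 0 0.973 0.02;-0.116 -0.081 0 0 0 0.973 0.02;-0.116 -0.081 0 0 0 0.973 0.02;-0.116 -0.081 0 0 0 0.973 0.02;-0.116 -0.081 0 0 0 0.973 0.02;-0.116 -0.081 0 0 0 0.973 0.02;-0.116 -0.081 0 0 0 0.973 0.02;-0.116 -0.081 0 0 0 0.973 0.02"
}}

```text
time: 6.05
tool_pos: [0.578, -0.2005, 0.1507]
orientation: [-0.0, 0.929, 0.37, 0.0]
ft_force: [0.2, 0.5, -0.1]
width: 0.0325
gripper_force: 63.3
```

Emit:
{"fn": "arm_command", "kwargs": {
  "steps": "-0.132 0.05 0 0 0 0.973 0.02;-0.132 0.05 0 0 0 0.973 0.02;-0.132 0.05 0 0 0 0.973 0.02;-0.132 0.05 0 0 0 0.973 0.02;-0.132 0.05 0 0 0 0.973 0.02;-0.132 0.05 0 0 0 0.973 0.02;-0.132 0.05 0 0 0 0.973 0.02;-0.132 0.05 0 0 0 0.973 0.02"
}}

```text
time: 6.72
tool_pos: [0.5176, -0.3279, 0.1506]
orientation: [-0.0, 0.994, -0.107, 0.0]
ft_force: [0.1, -0.1, -0.4]
width: 0.0328
gripper_force: 63.3
```

Emit:
{"fn": "arm_command", "kwargs": {
  "steps": "0 0 0.03 0 0 0 0.02;0 0 0.06 0 0 0 0.02;0 0 0.08 0 0 0 0.02;0 0 0.095 0 0 0 0.02;0 0 0.095 0 0 0 0.02"
}}

```text
time: 7.13
tool_pos: [0.516, -0.3266, 0.0525]
orientation: [-0.001, 0.995, -0.103, -0.002]
ft_force: [0.3, 0.4, -0.3]
width: 0.0326
gripper_force: 63.3
```

```bash
python3 - <<'E'
from pl import *
from bench import monitor
s=monitor.observe();print(s["tool_pos"],s["orientation"],s["ft_force"],s["width"],s["gripper_force"],s["joint_positions"])
plan((*slot(.078),.0135,TY))
c=snap("wrist","w4")
E
```

```text
[ 0.51601301 -0.32662452  0.05245011] [-0.0012117   0.99466101 -0.10316662 -0.00215612] [ 0.28574888  0.42693846 -0.26478078] 0.03257898080037888 63.260140120983124 [ 0.45367392  0.68436155  0.05491458  1.79929119 -0.05725898  0.66438934
 -1.23598757]
[  0.517  -0.328   0.014 -12.   ] shift [0.0012 0.001  0.0389] rv [-0.002  0.005  0.003] rows 1
```

View pics/w4.png

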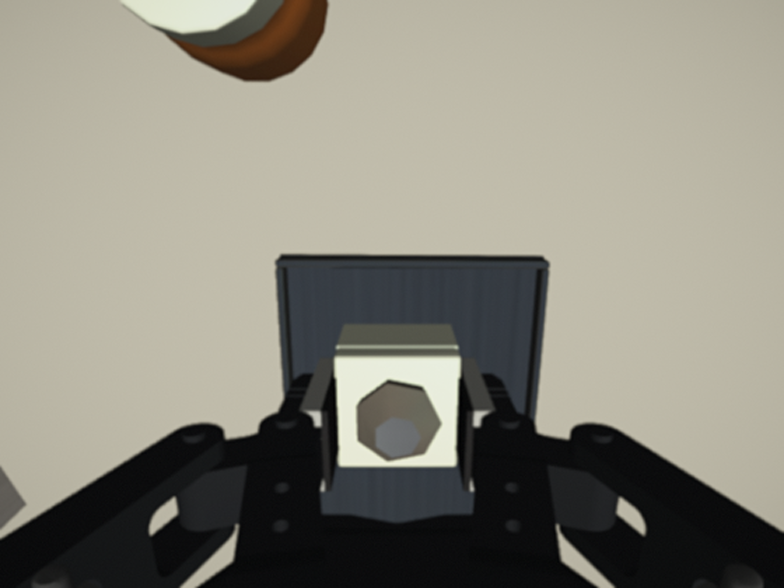

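```bash
python3 - <<'E'
from m1 import *
c=load("w4");k=subpix(c,np.array([(277,257),(549,259)])/1.4);print(k*1.4)
W=onz(c,k,.012);print(W);d=W[0]-W[1];print(np.linalg.norm(d),np.rad2deg(np.arctan2(d[1],d[0])))
a=np.deg2rad(-12);ux=np.array([np.cos(a),np.sin(a)]);print("centre",W.mean(0)[:2]-.108*ux)
E
```

```text
[[280.74973 253.81464]
 [549.08435 262.63846]]
[[ 0.55968802 -0.29040637  0.012     ]
 [ 0.53560736 -0.38851554  0.012     ]]
0.10102123026653884 76.20951040046472
centre [ 0.44200775 -0.31700649]
```

Emit:
{"fn": "arm_command", "kwargs": {
  "steps": "0 0.003 0.02 0 0 0 0.02;0 0.003 0.035 0 0 0 0.02;0 0.003 0.041 0 0 0 0.02;0 0.003 0.041 0 0 0 0.02;0 0.003 0.041 0 0 0 0.02"
}}

```text
time: 7.6
tool_pos: [0.5174, -0.3311, 0.0153]
orientation: [0.0, 0.995, -0.103, 0.0]
ft_force: [-0.6, -0.5, -0.3]
width: 0.033
gripper_force: 63.3
```

Emit:
{"fn": "arm_command", "kwargs": {
  "steps": "0 0 0 0 0 0 0.05;0 0 0 0 0 0 0.05;0 0 0 0 0 0 0.05;0 0 -0.003 0 0 0 0.05;0 0 -0.01 0 0 0 0.05;0 0 -0.03 0 0 0 0.05;0 0 -0.06 0 0 0 0.05;0 0 -0.096 0 0 0 0.05"
}}

```text
time: 8.27
tool_pos: [0.5158, -0.3303, 0.1105]
orientation: [-0.001, 0.995, -0.103, -0.001]
ft_force: [1.1, -1.1, 0.3]
width: 0.05
gripper_force: 0.0
```

```bash
sed -i 's/T=np.array.*;ta/T=np.array([.441,-.3145]);ta/' pl.py; python3 - <<'E'
from pl import *
from bench import monitor
s=monitor.observe();print(s["tool_pos"],s["orientation"],s["ft_force"],s["width"],s["gripper_force"])
c=snap("wrist","w5")
s=slot(.078);c=C[2];m=(s+c)/2
plan((*s,.11,TY),(*m,.15,43.75),(*c,.12,Y),(*c,.038,Y))
E
```

```text
[ 0.51580536 -0.33029226  0.11054234] [-6.28067850e-04  9.94638189e-01 -1.03404244e-01 -1.42835934e-03] [ 1.05740081 -1.08804948  0.30540575] 0.05003802899086954 0.0
[  0.517  -0.331   0.11  -12.   ] shift [-0.0023 -0.0015  0.0086] rv [ 0.002 -0.007  0.002] rows 1
[ 0.573 -0.175  0.15  43.75 ] shift [ 0.0224 -0.1639 -0.04  ] rv [ 0.     0.    -0.973] rows 8
[ 6.29e-01 -1.90e-02  1.20e-01  9.95e+01] shift [ 0.1481 -0.0738  0.03  ] rv [ 0.     0.    -0.973] rows 8
[ 6.29e-01 -1.90e-02  3.80e-02  9.95e+01] shift [0.    0.    0.082] rv [0. 0. 0.] rows 2
```

View pics/w5.png

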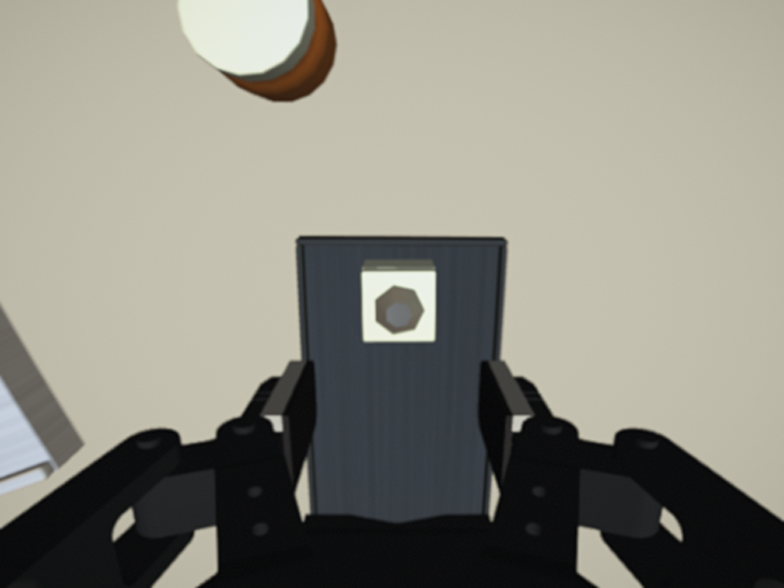

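Emit:
{"fn": "arm_command", "kwargs": {
  "steps": "0.022 -0.164 -0.04 0 0 -0.973 0.065;0.022 -0.164 -0.04 0 0 -0.973 0.065;0.022 -0.164 -0.04 0 0 -0.973 0.065;0.022 -0.164 -0.04 0 0 -0.973 0.065;0.022 -0.164 -0.04 0 0 -0.973 0.065;0.022 -0.164 -0.04 0 0 -0.973 0.065;0.022 -0.164 -0.04 0 0 -0.973 0.065;0.022 -0.164 -0.04 0 0 -0.973 0.065"
}}

```text
time: 8.98
tool_pos: [0.5723, -0.1747, 0.1511]
orientation: [0.0, 0.926, 0.377, 0.0]
ft_force: [-0.4, 0.2, -0.4]
width: 0.0655
gripper_force: 0.0
```

Emit:
{"fn": "arm_command", "kwargs": {
  "steps": "0.148 -0.074 0.03 0 0 -0.973 0.065;0.148 -0.074 0.03 0 0 -0.973 0.065;0.148 -0.074 0.03 0 0 -0.973 0.065;0.148 -0.074 0.03 0 0 -0.973 0.065;0.148 -0.074 0.03 0 0 -0.973 0.065;0.148 -0.074 0.03 0 0 -0.973 0.065;0.148 -0.074 0.03 0 0 -0.973 0.065;0.148 -0.074 0.03 0 0 -0.973 0.065"
}}

```text
time: 9.65
tool_pos: [0.6277, -0.0189, 0.1208]
orientation: [0.0, 0.643, 0.766, -0.0]
ft_force: [-0.6, -0.1, -0.3]
width: 0.0651
gripper_force: 0.0
```

```bash
python3 - <<'E'
from pl import *
from bench import monitor
s=monitor.observe();print(s["tool_pos"],s["orientation"],s["width"])
plan((*C[2],.038,Y))
for i,k,z0 in((2,.026,.15),(1,-.026,.15),(0,-.078,.15)):
    c=C[i];s=slot(k);m=(c+s)/2
    plan((*m,z0,43.75),(*s,z0,TY),(*s,.014,TY),start=(*c,z0,Y))
    if i: 
        c=C[i-1];m=(c+s)/2
        plan((*m,.15,43.75),(*c,.12,Y),(*c,.038,Y),start=(*s,.11,TY))
E
```

```text
[ 0.62765226 -0.01892039  0.12076988] [ 3.61846223e-04  6.42619078e-01  7.66185736e-01 -9.00285692e-05] 0.06507350925378884
[ 6.29e-01 -1.90e-02  3.80e-02  9.95e+01] shift [-0.0006  0.0014  0.0828] rv [0.    0.001 0.009] rows 2
[ 0.548 -0.17   0.15  43.75 ] shift [-0.1348 -0.1051  0.    ] rv [0.    0.    0.973] rows 8
[  0.466  -0.32    0.15  -12.   ] shift [-0.1627  0.0523  0.    ] rv [0.    0.    0.973] rows 8
[  0.466  -0.32    0.014 -12.   ] shift [0.    0.    0.136] rv [0. 0. 0.] rows 4
[ 0.543 -0.143  0.15  43.75 ] shift [ 0.0383 -0.1891 -0.04  ] rv [ 0.     0.    -0.973] rows 8
[6.20e-01 3.40e-02 1.20e-01 9.95e+01] shift [ 0.1778 -0.0747  0.03  ] rv [ 0.     0.    -0.973] rows 8
[6.20e-01 3.40e-02 3.80e-02 9.95e+01] shift [0.    0.    0.082] rv [0. 0. 0.] rows 2
[ 0.518 -0.138  0.15  43.75 ] shift [-0.1523 -0.1291  0.    ] rv [0.    0.    0.973] rows 8
[  0.416  -0.309   0.15  -12.   ] shift [-0.1925  0.0532  0.    ] rv [0.    0.    0.973] rows 8
[  0.416  -0.309   0.014 -12.   ] shift [0.    0.    0.136] rv [0. 0. 0.] rows 4
[ 0.513 -0.111  0.15  43.75 ] shift [ 0.0544 -0.2142 -0.04  ] rv [ 0.     0.    -0.973] rows 8
[6.11e-01 8.70e-02 1.20e-01 9.95e+01] shift [ 0.2077 -0.0756  0.03  ] rv [ 0.     0.    -0.973] rows 8
[6.11e-01 8.70e-02 3.80e-02 9.95e+01] shift [0.    0.    0.082] rv [0. 0. 0.] rows 2
[ 0.488 -0.105  0.15  43.75 ] shift [-0.1699 -0.1533  0.    ] rv [0.    0.    0.973] rows 8
[  0.365  -0.298   0.15  -12.   ] shift [-0.2223  0.0541  0.    ] rv [0.    0.    0.973] rows 8
[  0.365  -0.298   0.014 -12.   ] shift [0.    0.    0.136] rv [0. 0. 0.] rows 4
```

Emit:
{"fn": "arm_command", "kwargs": {
  "steps": "0 0.001 0.035 0 0 0.008 0.065;0 0.001 0.06 0 0 0.008 0.065;0 0.001 0.073 0 0 0.008 0.065;0 0.001 0.083 0 0 0.008 0.065;0 0.001 0.083 0 0 0.008 0.065"
}}

```text
time: 10.07
tool_pos: [0.6277, -0.019, 0.036]
orientation: [-0.001, 0.648, 0.761, -0.001]
ft_force: [0.3, -0.0, -0.4]
width: 0.065
gripper_force: 0.0
```

Emit:
{"fn": "arm_command", "kwargs": {
  "steps": "0 0 0 0 0 0 0.02;0 0 0 0 0 0 0.02;0 0 0 0 0 0 0.02;0 0 0 0 0 0 0.02;0 0 0 0 0 0 0.02;0 0 0 0 0 0 0.02"
}}

```text
time: 10.57
tool_pos: [0.6291, -0.0188, 0.039]
orientation: [0.001, 0.648, 0.761, 0.001]
ft_force: [-2.6, 0.5, 5.3]
width: 0.0329
gripper_force: 60.3
```

Emit:
{"fn": "arm_command", "kwargs": {
  "steps": "0 0 -0.005 0 0 0 0.02;0 0 -0.012 0 0 0 0.02;0 0 -0.025 0 0 0 0.02;0 0 -0.05 0 0 0 0.02;0 0 -0.08 0 0 0 0.02;0 0 -0.112 0 0 0 0.02;0 0 -0.112 0 0 0 0.02"
}}

```text
time: 11.15
tool_pos: [0.6321, -0.0181, 0.1573]
orientation: [0.004, 0.648, 0.761, 0.004]
ft_force: [0.7, 0.7, 0.1]
width: 0.0328
gripper_force: 63.3
```

Emit:
{"fn": "arm_command", "kwargs": {
  "steps": "-0.135 -0.105 0 0 0 0.973 0.02;-0.135 -0.105 0 0 0 0.973 0.02;-0.135 -0.105 0 0 0 0.973 0.02;-0.135 -0.105 0 0 0 0.973 0.02;-0.135 -0.105 0 0 0 0.973 0.02;-0.135 -0.105 0 0 0 0.973 0.02;-0.135 -0.105 0 0 0 0.973 0.02;-0.135 -0.105 0 0 0 0.973 0.02"
}}

```text
time: 11.82
tool_pos: [0.5468, -0.1692, 0.151]
orientation: [0.0, 0.93, 0.367, 0.001]
ft_force: [0.1, 0.3, -1.1]
width: 0.0326
gripper_force: 63.2
```

Emit:
{"fn": "arm_command", "kwargs": {
  "steps": "-0.163 0.052 0 0 0 0.973 0.02;-0.163 0.052 0 0 0 0.973 0.02;-0.163 0.052 0 0 0 0.973 0.02;-0.163 0.052 0 0 0 0.973 0.02;-0.163 0.052 0 0 0 0.973 0.02;-0.163 0.052 0 0 0 0.973 0.02;-0.163 0.052 0 0 0 0.973 0.02;-0.163 0.052 0 0 0 0.973 0.02"
}}

```text
time: 12.48
tool_pos: [0.4642, -0.319, 0.1508]
orientation: [-0.0, 0.994, -0.111, 0.001]
ft_force: [0.3, -0.8, -0.3]
width: 0.0328
gripper_force: 63.2
```

```bash
python3 - <<'E'
from pl import *
from m1 import caps
from bench import monitor
s=monitor.observe();print(s["tool_pos"],s["orientation"],s["width"],s["gripper_force"])
plan((*slot(.026),.014,TY))
c=snap("wrist","w6");print(caps(c).round(1));print(caps(load("w4")).round(1))
E
```

```text
[ 0.46421181 -0.31898909  0.15082417] [-1.36391977e-05  9.93837031e-01 -1.10844267e-01  1.22676795e-03] 0.03280423639617277 63.20663273334503
[  0.466  -0.32    0.014 -12.   ] shift [0.002  0.0004 0.1368] rv [-0.    -0.002 -0.013] rows 4
[[283.5 133.   46.   45.   90. ]
 [283.  297.   76.   88.   90. ]]
[[134.   11.   22.   94.   90. ]
 [283.5 294.   76.   87.   90. ]]
```

Emit:
{"fn": "arm_command", "kwargs": {
  "steps": "0.002 0 0.035 0 0 -0.012 0.02;0.002 0 0.07 0 0 -0.012 0.02;0.002 0 0.1 0 0 -0.012 0.02;0.002 0 0.12 0 0 -0.012 0.02;0.002 0 0.13 0 0 -0.012 0.02;0.002 0 0.136 0 0 -0.012 0.02;0.002 0 0.136 0 0 -0.012 0.02;0.002 0 0.136 0 0 -0.012 0.02"
}}

```text
time: 13.2
tool_pos: [0.4664, -0.3195, 0.0144]
orientation: [0.0, 0.995, -0.101, 0.001]
ft_force: [1.2, -0.2, -0.4]
width: 0.0326
gripper_force: 63.2
```

Emit:
{"fn": "arm_command", "kwargs": {
  "steps": "0 0 0 0 0 0 0.05;0 0 0 0 0 0 0.05;0 0 0 0 0 0 0.05;0 0 -0.003 0 0 0 0.05;0 0 -0.01 0 0 0 0.05;0 0 -0.03 0 0 0 0.05;0 0 -0.06 0 0 0 0.05;0 0 -0.096 0 0 0 0.05"
}}

```text
time: 13.87
tool_pos: [0.4646, -0.3185, 0.1097]
orientation: [-0.001, 0.995, -0.101, -0.001]
ft_force: [-0.1, -0.6, -0.5]
width: 0.0499
gripper_force: 0.0
```

Emit:
{"fn": "arm_command", "kwargs": {
  "steps": "0.038 -0.189 -0.04 0 0 -0.973 0.065;0.038 -0.189 -0.04 0 0 -0.973 0.065;0.038 -0.189 -0.04 0 0 -0.973 0.065;0.038 -0.189 -0.04 0 0 -0.973 0.065;0.038 -0.189 -0.04 0 0 -0.973 0.065;0.038 -0.189 -0.04 0 0 -0.973 0.065;0.038 -0.189 -0.04 0 0 -0.973 0.065;0.038 -0.189 -0.04 0 0 -0.973 0.065"
}}

```text
time: 14.53
tool_pos: [0.5413, -0.1409, 0.1503]
orientation: [0.0, 0.925, 0.379, 0.0]
ft_force: [-1.2, -1.0, -0.0]
width: 0.0649
gripper_force: 0.0
```

Emit:
{"fn": "arm_command", "kwargs": {
  "steps": "0.178 -0.075 0.03 0 0 -0.973 0.065;0.178 -0.075 0.03 0 0 -0.973 0.065;0.178 -0.075 0.03 0 0 -0.973 0.065;0.178 -0.075 0.03 0 0 -0.973 0.065;0.178 -0.075 0.03 0 0 -0.973 0.065;0.178 -0.075 0.03 0 0 -0.973 0.065;0.178 -0.075 0.03 0 0 -0.973 0.065;0.178 -0.075 0.03 0 0 -0.973 0.065"
}}

```text
time: 15.2
tool_pos: [0.6167, 0.0366, 0.1198]
orientation: [0.0, 0.641, 0.768, -0.0]
ft_force: [-0.6, -0.7, -0.3]
width: 0.065
gripper_force: 0.0
```

```bash
python3 - <<'E'
from pl import *
from bench import monitor
s=monitor.observe();print(s["tool_pos"],s["orientation"],s["width"],s["gripper_force"])
plan((*C[1],.038,Y))
E
```

```text
[0.61667238 0.03661906 0.119751  ] [ 2.73635055e-04  6.40752597e-01  7.67747342e-01 -2.28658859e-04] 0.06498249087425954 0.0
[6.20e-01 3.40e-02 3.80e-02 9.95e+01] shift [-0.0031  0.0028  0.0818] rv [0.    0.001 0.014] rows 2
```

Emit:
{"fn": "arm_command", "kwargs": {
  "steps": "-0.003 0.003 0.03 0 0 0.013 0.065;-0.003 0.003 0.055 0 0 0.013 0.065;-0.003 0.003 0.07 0 0 0.013 0.065;-0.003 0.003 0.082 0 0 0.013 0.065;-0.003 0.003 0.082 0 0 0.013 0.065;-0.003 0.003 0.082 0 0 0.013 0.065"
}}

```text
time: 15.7
tool_pos: [0.6201, 0.0336, 0.0376]
orientation: [-0.0, 0.649, 0.761, -0.0]
ft_force: [0.0, 0.1, 0.8]
width: 0.065
gripper_force: 0.0
```

Emit:
{"fn": "arm_command", "kwargs": {
  "steps": "0 0 0 0 0 0 0.02;0 0 0 0 0 0 0.02;0 0 0 0 0 0 0.02;0 0 0 0 0 0 0.02;0 0 0 0 0 0 0.02;0 0 0 0 0 0 0.02"
}}

```text
time: 16.2
tool_pos: [0.6201, 0.0336, 0.0388]
orientation: [0.0, 0.649, 0.761, 0.0]
ft_force: [-4.6, -0.2, 9.4]
width: 0.0329
gripper_force: 60.2
```

Emit:
{"fn": "arm_command", "kwargs": {
  "steps": "0 0 -0.005 0 0 0 0.02;0 0 -0.012 0 0 0 0.02;0 0 -0.025 0 0 0 0.02;0 0 -0.05 0 0 0 0.02;0 0 -0.08 0 0 0 0.02;0 0 -0.112 0 0 0 0.02;0 0 -0.112 0 0 0 0.02"
}}

```text
time: 16.78
tool_pos: [0.6236, 0.0347, 0.1571]
orientation: [0.004, 0.649, 0.761, 0.004]
ft_force: [2.0, 1.0, -0.4]
width: 0.0327
gripper_force: 63.3
```

Emit:
{"fn": "arm_command", "kwargs": {
  "steps": "-0.152 -0.129 0 0 0 0.973 0.02;-0.152 -0.129 0 0 0 0.973 0.02;-0.152 -0.129 0 0 0 0.973 0.02;-0.152 -0.129 0 0 0 0.973 0.02;-0.152 -0.129 0 0 0 0.973 0.02;-0.152 -0.129 0 0 0 0.973 0.02;-0.152 -0.129 0 0 0 0.973 0.02;-0.152 -0.129 0 0 0 0.973 0.02"
}}

```text
time: 17.45
tool_pos: [0.5171, -0.1377, 0.1509]
orientation: [0.001, 0.931, 0.366, 0.001]
ft_force: [0.6, 0.8, -0.0]
width: 0.0329
gripper_force: 63.2
```

Emit:
{"fn": "arm_command", "kwargs": {
  "steps": "-0.193 0.053 0 0 0 0.973 0.02;-0.193 0.053 0 0 0 0.973 0.02;-0.193 0.053 0 0 0 0.973 0.02;-0.193 0.053 0 0 0 0.973 0.02;-0.193 0.053 0 0 0 0.973 0.02;-0.193 0.053 0 0 0 0.973 0.02;-0.193 0.053 0 0 0 0.973 0.02;-0.193 0.053 0 0 0 0.973 0.02"
}}

```text
time: 18.12
tool_pos: [0.4131, -0.3088, 0.1507]
orientation: [0.0, 0.994, -0.112, 0.001]
ft_force: [-0.4, 0.9, 0.7]
width: 0.0327
gripper_force: 63.2
```

```bash
python3 - <<'E'
from pl import *
from m1 import caps
from bench import monitor
s=monitor.observe();print(s["tool_pos"],s["orientation"],s["width"],s["gripper_force"])
plan((*slot(-.026),.014,TY))
c=snap("wrist","w7");print(caps(c).round(1))
E
```

```text
[ 0.41305717 -0.30881404  0.15069983] [ 1.59247531e-04  9.93713680e-01 -1.11944556e-01  1.22979680e-03] 0.03273189690435436 63.19544434547424
[  0.416  -0.309   0.014 -12.   ] shift [ 0.0022 -0.0003  0.1367] rv [ 0.    -0.002 -0.015] rows 4
[[281.5  57.   50.   47.   90. ]
 [281.4 134.6  46.2  45.7  88.1]
 [283.5 295.5  77.   89.   90. ]]
```

Emit:
{"fn": "arm_command", "kwargs": {
  "steps": "0.002 0 0.035 0 0 -0.015 0.02;0.002 0 0.07 0 0 -0.015 0.02;0.002 0 0.1 0 0 -0.015 0.02;0.002 0 0.12 0 0 -0.015 0.02;0.002 0 0.132 0 0 -0.015 0.02;0.002 0 0.139 0 0 -0.015 0.02;0.002 0 0.139 0 0 -0.015 0.02;0.002 0 0.139 0 0 -0.015 0.02"
}}

```text
time: 18.83
tool_pos: [0.4156, -0.3084, 0.0109]
orientation: [-0.0, 0.995, -0.099, 0.001]
ft_force: [0.6, -0.3, 0.5]
width: 0.0327
gripper_force: 64.4
```

Emit:
{"fn": "arm_command", "kwargs": {
  "steps": "0 0 0 0 0 0 0.05;0 0 0 0 0 0 0.05;0 0 0 0 0 0 0.05;0 0 -0.003 0 0 0 0.05;0 0 -0.01 0 0 0 0.05;0 0 -0.03 0 0 0 0.05;0 0 -0.06 0 0 0 0.05;0 0 -0.099 0 0 0 0.05"
}}

```text
time: 19.5
tool_pos: [0.4136, -0.3075, 0.1095]
orientation: [-0.001, 0.995, -0.1, -0.002]
ft_force: [1.0, -0.6, 0.6]
width: 0.0501
gripper_force: 0.0
```

Emit:
{"fn": "arm_command", "kwargs": {
  "steps": "0.054 -0.214 -0.04 0 0 -0.973 0.065;0.054 -0.214 -0.04 0 0 -0.973 0.065;0.054 -0.214 -0.04 0 0 -0.973 0.065;0.054 -0.214 -0.04 0 0 -0.973 0.065;0.054 -0.214 -0.04 0 0 -0.973 0.065;0.054 -0.214 -0.04 0 0 -0.973 0.065;0.054 -0.214 -0.04 0 0 -0.973 0.065;0.054 -0.214 -0.04 0 0 -0.973 0.065"
}}

```text
time: 20.17
tool_pos: [0.5112, -0.1077, 0.1504]
orientation: [0.0, 0.925, 0.381, 0.001]
ft_force: [-0.4, -1.1, -0.2]
width: 0.0648
gripper_force: 0.0
```

Emit:
{"fn": "arm_command", "kwargs": {
  "steps": "0.207 -0.076 0.03 0 0 -0.973 0.065;0.207 -0.076 0.03 0 0 -0.973 0.065;0.207 -0.076 0.03 0 0 -0.973 0.065;0.207 -0.076 0.03 0 0 -0.973 0.065;0.207 -0.076 0.03 0 0 -0.973 0.065;0.207 -0.076 0.03 0 0 -0.973 0.065;0.207 -0.076 0.03 0 0 -0.973 0.065;0.207 -0.076 0.03 0 0 -0.973 0.065"
}}

```text
time: 20.83
tool_pos: [0.6059, 0.0911, 0.1196]
orientation: [0.0, 0.639, 0.769, 0.0]
ft_force: [0.3, -0.6, -0.6]
width: 0.0649
gripper_force: 0.0
```

```bash
python3 - <<'E'
from pl import *
from bench import monitor
s=monitor.observe();print(s["tool_pos"],s["orientation"],s["width"],s["gripper_force"])
plan((*C[0],.038,Y))
E
```

```text
[0.60590291 0.09110199 0.11957908] [1.72392489e-05 6.39439353e-01 7.68841540e-01 5.89558970e-06] 0.06490541891615335 0.0
[6.11e-01 8.70e-02 3.80e-02 9.95e+01] shift [-0.0046  0.0043  0.0816] rv [0.    0.    0.017] rows 2
```

Emit:
{"fn": "arm_command", "kwargs": {
  "steps": "-0.0045 0.0045 0.03 0 0 0.017 0.065;-0.0045 0.0045 0.055 0 0 0.017 0.065;-0.0045 0.0045 0.07 0 0 0.017 0.065;-0.0045 0.0045 0.082 0 0 0.017 0.065;-0.0045 0.0045 0.082 0 0 0.017 0.065;-0.0045 0.0045 0.082 0 0 0.017 0.065"
}}

```text
time: 21.33
tool_pos: [0.611, 0.0857, 0.0376]
orientation: [-0.0, 0.649, 0.76, -0.0]
ft_force: [0.3, -0.2, 0.8]
width: 0.065
gripper_force: 0.0
```

Emit:
{"fn": "arm_command", "kwargs": {
  "steps": "0 0 0 0 0 0 0.02;0 0 0 0 0 0 0.02;0 0 0 0 0 0 0.02;0 0 0 0 0 0 0.02;0 0 0 0 0 0 0.02;0 0 0 0 0 0 0.02"
}}

```text
time: 21.83
tool_pos: [0.6112, 0.0858, 0.0388]
orientation: [0.0, 0.649, 0.76, 0.0]
ft_force: [-3.2, -0.5, 7.5]
width: 0.0327
gripper_force: 60.2
```

Emit:
{"fn": "arm_command", "kwargs": {
  "steps": "0 0 -0.005 0 0 0 0.02;0 0 -0.012 0 0 0 0.02;0 0 -0.025 0 0 0 0.02;0 0 -0.05 0 0 0 0.02;0 0 -0.08 0 0 0 0.02;0 0 -0.112 0 0 0 0.02;0 0 -0.112 0 0 0 0.02"
}}

```text
time: 22.42
tool_pos: [0.6143, 0.087, 0.1565]
orientation: [0.003, 0.65, 0.76, 0.004]
ft_force: [0.4, 0.4, -0.4]
width: 0.0327
gripper_force: 63.1
```

Emit:
{"fn": "arm_command", "kwargs": {
  "steps": "-0.17 -0.153 0 0 0 0.973 0.02;-0.17 -0.153 0 0 0 0.973 0.02;-0.17 -0.153 0 0 0 0.973 0.02;-0.17 -0.153 0 0 0 0.973 0.02;-0.17 -0.153 0 0 0 0.973 0.02;-0.17 -0.153 0 0 0 0.973 0.02;-0.17 -0.153 0 0 0 0.973 0.02;-0.17 -0.153 0 0 0 0.973 0.02"
}}

```text
time: 23.08
tool_pos: [0.486, -0.108, 0.1504]
orientation: [0.001, 0.931, 0.364, 0.001]
ft_force: [0.2, 0.7, -1.1]
width: 0.033
gripper_force: 63.0
```

Emit:
{"fn": "arm_command", "kwargs": {
  "steps": "-0.222 0.054 0 0 0 0.973 0.02;-0.222 0.054 0 0 0 0.973 0.02;-0.222 0.054 0 0 0 0.973 0.02;-0.222 0.054 0 0 0 0.973 0.02;-0.222 0.054 0 0 0 0.973 0.02;-0.222 0.054 0 0 0 0.973 0.02;-0.222 0.054 0 0 0 0.973 0.02;-0.222 0.054 0 0 0 0.973 0.02"
}}

```text
time: 23.75
tool_pos: [0.3611, -0.2993, 0.1502]
orientation: [0.0, 0.993, -0.114, 0.001]
ft_force: [1.5, 0.3, -0.8]
width: 0.0327
gripper_force: 63.0
```

```bash
python3 - <<'E'
from pl import *
from m1 import caps
from bench import monitor
s=monitor.observe();print(s["tool_pos"],s["orientation"],s["width"],s["gripper_force"])
plan((*slot(-.078),.011,TY))
c=snap("wrist","w8");print(caps(c).round(1))
E
```

```text
[ 0.36105823 -0.29930792  0.15020992] [ 4.22556282e-04  9.93481570e-01 -1.13989191e-01  8.09996123e-04] 0.03272423325312455 63.04597735404968
[ 3.65e-01 -2.98e-01  1.10e-02 -1.20e+01] shift [ 0.0031 -0.0019  0.1392] rv [ 0.001 -0.002 -0.019] rows 4
[[277.4  57.4  49.9  47.6  88. ]
 [278.6 132.6  46.2  45.9  88. ]
 [283.5 293.   78.   89.   90. ]]
```

Emit:
{"fn": "arm_command", "kwargs": {
  "steps": "0.003 -0.002 0.035 0 0 -0.019 0.02;0.003 -0.002 0.07 0 0 -0.019 0.02;0.003 -0.002 0.1 0 0 -0.019 0.02;0.003 -0.002 0.12 0 0 -0.019 0.02;0.003 -0.002 0.132 0 0 -0.019 0.02;0.003 -0.002 0.139 0 0 -0.019 0.02;0.003 -0.002 0.139 0 0 -0.019 0.02;0.003 -0.002 0.139 0 0 -0.019 0.02"
}}

```text
time: 24.47
tool_pos: [0.3658, -0.2963, 0.0107]
orientation: [-0.0, 0.995, -0.098, 0.001]
ft_force: [-0.7, 0.5, -0.5]
width: 0.0328
gripper_force: 64.1
```

Emit:
{"fn": "arm_command", "kwargs": {
  "steps": "0 0 0 0 0 0 0.05;0 0 0 0 0 0 0.05;0 0 0 0 0 0 0.05;0 0 -0.003 0 0 0 0.05;0 0 -0.01 0 0 0 0.05;0 0 -0.03 0 0 0 0.05;0 0 -0.06 0 0 0 0.05;0 0 -0.099 0 0 0 0.05"
}}

```text
time: 25.13
tool_pos: [0.3641, -0.2954, 0.1096]
orientation: [-0.001, 0.995, -0.099, -0.002]
ft_force: [1.5, 0.1, -0.8]
width: 0.05
gripper_force: 0.0
```

```bash
python3 - <<'E'
from pl import *
from m1 import caps
from bench import monitor
c=snap("wrist","w9");print(caps(c).round(1))
plan((.44,-.18,.2,36),(.51,-.03,.26,84),(.49,.13,.28,130),(.45,.28,.28,175))
E
```

```text
[[289.5  48.5  59.   57.   90. ]
 [288.  138.   54.   54.   90. ]
 [284.5 217.   48.   51.   90. ]]
[ 0.44 -0.18  0.2  36.  ] shift [ 0.0491 -0.1296 -0.0833] rv [ 0.004 -0.004 -0.828] rows 7
[ 5.1e-01 -3.0e-02  2.6e-01  8.4e+01] shift [ 0.1448 -0.0802 -0.06  ] rv [ 0.     0.    -0.838] rows 7
[  0.49   0.13   0.28 130.  ] shift [ 0.157  -0.0366 -0.02  ] rv [ 0.     0.    -0.803] rows 7
[  0.45   0.28   0.28 175.  ] shift [0.1406 0.0658 0.    ] rv [ 0.     0.    -0.785] rows 7
```

Emit:
{"fn": "arm_command", "kwargs": {
  "steps": "0.049 -0.13 -0.083 0 0 -0.83 0.085;0.049 -0.13 -0.083 0 0 -0.83 0.085;0.049 -0.13 -0.083 0 0 -0.83 0.085;0.049 -0.13 -0.083 0 0 -0.83 0.085;0.049 -0.13 -0.083 0 0 -0.83 0.085;0.049 -0.13 -0.083 0 0 -0.83 0.085;0.049 -0.13 -0.083 0 0 -0.83 0.085"
}}

```text
time: 25.77
tool_pos: [0.4393, -0.1779, 0.1935]
orientation: [0.001, 0.949, 0.314, 0.001]
ft_force: [-0.7, -0.2, -0.4]
width: 0.0848
gripper_force: 0.0
```

Emit:
{"fn": "arm_command", "kwargs": {
  "steps": "0.145 -0.08 -0.06 0 0 -0.84 0.085;0.145 -0.08 -0.06 0 0 -0.84 0.085;0.145 -0.08 -0.06 0 0 -0.84 0.085;0.145 -0.08 -0.06 0 0 -0.84 0.085;0.145 -0.08 -0.06 0 0 -0.84 0.085;0.145 -0.08 -0.06 0 0 -0.84 0.085;0.145 -0.08 -0.06 0 0 -0.84 0.085"
}}

```text
time: 26.35
tool_pos: [0.509, -0.0272, 0.2534]
orientation: [0.001, 0.738, 0.674, 0.0]
ft_force: [-0.5, -0.6, 0.6]
width: 0.0851
gripper_force: 0.0
```

Emit:
{"fn": "arm_command", "kwargs": {
  "steps": "0.157 -0.037 -0.02 0 0 -0.8 0.085;0.157 -0.037 -0.02 0 0 -0.8 0.085;0.157 -0.037 -0.02 0 0 -0.8 0.085;0.157 -0.037 -0.02 0 0 -0.8 0.085;0.157 -0.037 -0.02 0 0 -0.8 0.085;0.157 -0.037 -0.02 0 0 -0.8 0.085;0.157 -0.037 -0.02 0 0 -0.8 0.085"
}}

```text
time: 26.93
tool_pos: [0.4872, 0.1321, 0.273]
orientation: [0.0, 0.418, 0.909, -0.0]
ft_force: [-0.0, -0.3, 0.3]
width: 0.0849
gripper_force: 0.0
```

Emit:
{"fn": "arm_command", "kwargs": {
  "steps": "0.14 0.066 0 0 0 -0.785 0.085;0.14 0.066 0 0 0 -0.785 0.085;0.14 0.066 0 0 0 -0.785 0.085;0.14 0.066 0 0 0 -0.785 0.085;0.14 0.066 0 0 0 -0.785 0.085;0.14 0.066 0 0 0 -0.785 0.085;0.14 0.066 0 0 0 -0.785 0.085;0.14 0.066 0 0 0 -0.785 0.085"
}}

```text
time: 27.6
tool_pos: [0.4478, 0.2809, 0.2727]
orientation: [0.0, 0.042, 0.999, -0.0]
ft_force: [-0.2, -0.4, 0.2]
width: 0.0852
gripper_force: 0.0
```

```bash
python3 - <<'E'
from pl import *
from bench import monitor
s=monitor.observe();print(s["tool_pos"],s["orientation"],s["joint_positions"])
snap("wrist","w10");snap("top","top1")
E
```

```text
[0.44778604 0.28085362 0.27267062] [ 2.25833474e-04  4.18639601e-02  9.99123222e-01 -3.81370728e-04] [-0.02902437  0.4242094  -0.90229216  1.73846882  0.36164664  1.15577095
  0.44981863]
```

View pics/w10.png

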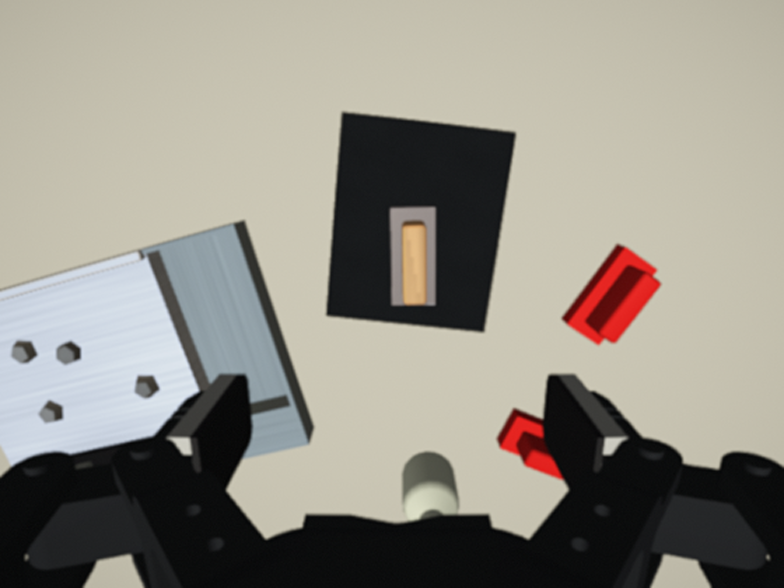

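```bash
cat > m2.py <<'E'
from h import *
def wood(c):
    im=c["image"].astype(int);r,g,b=im[...,0],im[...,1],im[...,2]
    m=((r-b>50)&(g>.55*r)&(r>120)).astype(np.uint8)
    n,l,st,ce=cv2.connectedComponentsWithStats(m)
    i=1+np.argmax(st[1:,4]); k=np.argwhere(l==i)[:,::-1].astype(np.float32)
    v=r[l==i]; t=k[v>np.percentile(v,80)*.85]
    rc=cv2.minAreaRect(cv2.convexHull(t)); return np.array(rc[0]),cv2.boxPoints(rc),st[i]
E
python3 - <<'E'
from m2 import *
c=load("w10");t=load("top1")
u,B,s=wood(c);v,B2,s2=wood(t);print(u*1.4,s,v*1.4,s2)
print("tri",tri(c,u,t,v))
for z in(.053,.056): 
    W=onz(c,B,z);print(W.mean(0)); 
    for i in range(2):
        d=W[i+1]-W[i];print(np.linalg.norm(d),np.rad2deg(np.arctan2(d[1],d[0])))
    print(onz(t,[v],z))
# pad corners z=.003
P=onz(c,np.array([(343,112),(516,132),(484,331),(327,316)])/1.4,.003);print(P,P.mean(0),np.linalg.norm(P[0]-P[1]),np.linalg.norm(P[1]-P[2]),np.rad2deg(np.arctan2(*(P[2]-P[1])[1::-1])))
# scraper base top corners z=.021
P=onz(c,np.array([(390,208),(436,206),(436,305),(392,305)])/1.4,.021);print(P.mean(0),np.linalg.norm(P[0]-P[1]),np.linalg.norm(P[1]-P[2]),np.rad2deg(np.arctan2(*(P[2]-P[1])[1::-1])))
E
```

```text
[413.  263.9] [ 287  160   18   58 1007] [260.4 328.3] [184 233   5   4  12]
tri [ 0.4748159   0.29871554 -0.01384968]
[0.4565502  0.29264211 0.053     ]
0.014267897321607369 85.17292027496859
0.0582079437027438 -4.111329370775789
[[0.47692427 0.2922006  0.053     ]]
[0.45594422 0.29259651 0.056     ]
0.014149876212288788 85.17292027496859
0.05772645957567854 -4.111329370775813
[[0.47678271 0.29167524 0.056     ]]
[[0.33962034 0.24792097 0.003     ]
 [0.3660493  0.3835694  0.003     ]
 [0.53094017 0.35099036 0.003     ]
 [0.50558938 0.21541328 0.003     ]] [0.4355498 0.2994735 0.003    ] 0.13819907675895404 0.16807852807184365 -11.176514507971289
[0.45695576 0.29401164 0.021     ] 0.036147505701992044 0.08082229353598823 -3.736613584654152
```

```bash
python3 - <<'E'
from h import *
plan((.456,.293,.16,176))
E
```

```text
[4.56e-01 2.93e-01 1.60e-01 1.76e+02] shift [-0.0069  0.013   0.1126] rv [-0.001  0.    -0.018] rows 3
```

Emit:
{"fn": "arm_command", "kwargs": {
  "steps": "-0.007 0.013 0.04 0 0 -0.018 0.07;-0.007 0.013 0.08 0 0 -0.018 0.07;-0.007 0.013 0.112 0 0 -0.018 0.07;-0.007 0.013 0.112 0 0 -0.018 0.07;-0.007 0.013 0.112 0 0 -0.018 0.07"
}}

```text
time: 28.12
tool_pos: [0.4555, 0.2929, 0.1601]
orientation: [-0.001, 0.034, 0.999, -0.001]
ft_force: [0.6, -0.2, 0.4]
width: 0.0699
gripper_force: 0.0
```

```bash
python3 - <<'E'
from m2 import *
from bench import monitor
print(monitor.observe()["tool_pos"])
a=load("w10");c=snap("wrist","w11")
u,B,s=wood(a);v,B2,s2=wood(c);print(u,v,s2,B2)
print("tri",tri(a,u,c,v))
W=onz(c,B2,.056);print(W.mean(0))
for i in range(2):
    d=W[i+1]-W[i];print(np.linalg.norm(d),np.rad2deg(np.arctan2(d[1],d[0])))
plan((.456,.293,.027,176))
E
```

```text
[0.4555052  0.2929445  0.16005157]
[295.  188.5] [283. 210.] [ 271  168   26   83 1986] [[272. 171.]
 [294. 171.]
 [294. 249.]
 [272. 249.]]
tri [0.45648422 0.29284056 0.05091914]
[0.45610462 0.29301623 0.056     ]
0.015383395131722934 86.0137270383729
0.05804853357393723 -3.5570821245135846
[4.56e-01 2.93e-01 2.70e-02 1.76e+02] shift [ 0.0003 -0.001   0.1346] rv [0.    0.    0.001] rows 4
```

Emit:
{"fn": "arm_command", "kwargs": {
  "steps": "0 0 0.04 0 0 0 0.06;0 0 0.08 0 0 0 0.06;0 0 0.105 0 0 0 0.06;0 0 0.122 0 0 0 0.06;0 0 0.133 0 0 0 0.06;0 0 0.133 0 0 0 0.06",
  "newtons": 80
}}

```text
time: 28.67
tool_pos: [0.4568, 0.2937, 0.0275]
orientation: [0.0, 0.034, 0.999, 0.0]
ft_force: [-0.4, 0.4, 0.1]
width: 0.0603
gripper_force: 0.0
```

Emit:
{"fn": "arm_command", "kwargs": {
  "steps": "0 0 0 0 0 0 0;0 0 0 0 0 0 0;0 0 0 0 0 0 0;0 0 0 0 0 0 0;0 0 0 0 0 0 0;0 0 0 0 0 0 0;0 0 0 0 0 0 0"
}}

```text
time: 29.25
tool_pos: [0.4569, 0.2939, 0.0289]
orientation: [0.001, 0.034, 0.999, 0.001]
ft_force: [-0.8, -1.3, 8.5]
width: 0.0168
gripper_force: 78.2
```

Emit:
{"fn": "arm_command", "kwargs": {
  "steps": "0 0 -0.01 0 0 0 0;0 0 -0.04 0 0 0 0;0 0 -0.08 0 0 0 0;0 0 -0.12 0 0 0 0;0 0 -0.12 0 0 0 0"
}}

```text
time: 29.67
tool_pos: [0.4579, 0.2966, 0.155]
orientation: [0.004, 0.034, 0.999, 0.003]
ft_force: [0.9, 1.3, -0.2]
width: 0.0166
gripper_force: 78.5
```

```bash
python3 - <<'E'
from m2 import *
from bench import monitor
s=monitor.observe();print(s["tool_pos"],s["orientation"],s["joint_positions"])
# plate frame: yaw 9.45, caps mean at plate (95,-37)
a=np.deg2rad(9.45);ux=np.array([np.cos(a),np.sin(a)]);uy=np.array([-np.sin(a),np.cos(a)])
C=np.array([[.611,.0874],[.620,.034],[.6292,-.0193],[.6377,-.0719]])
O=C.mean(0)-.095*ux+.037*uy;print("O",O)
t=load("w1")
# check vs face corners in w2 at z=.026
c=load("w2")
for p in((.075,.065),(.075,-.145),(-.077,-.145)): print(p,proj(c,[*(O+p[0]*ux+p[1]*uy),.026])*1.4)
# chips
im=c["image"].astype(int);g=im.mean(2);
for z in(c,t):
    im=z["image"].astype(int)
    m=(im.max(2)<135).astype(np.uint8)
    n,l,st,ce=cv2.connectedComponentsWithStats(m)
    for i in range(1,n):
        if 80<st[i,4]<600:
            p=onz(z,[ce[i]],.031)[0][:2]-O; print(st[i],(p@ux).round(4),(p@uy).round(4))
E
```

```text
[0.45787183 0.2965855  0.15497683] [0.00373648 0.03361543 0.99942254 0.00326139] [-0.11993501  0.56616542 -0.82410991  1.87102177  0.51923035  0.921569
  0.31572731]
O [0.52468931 0.02845013]
(0.075, 0.065) [[399.92943248  21.44637344]]
(0.075, -0.145) [[398.2450462  270.31889232]]
(-0.077, -0.145) [[233.80066895 269.49423243]]
[295  16  20  22 345] 0.0964 0.0521
[237  46  18  19 257] 0.0282 0.0209
[295  69  19  21 315] 0.0967 -0.0063
[201  94  15  18 200] -0.0173 -0.0333
[294 120  19  20 296] 0.0968 -0.0649
[241 129  16  17 210] 0.031 -0.0747
[193 130  17  16 199] -0.028 -0.0741
[294 168  18  19 261] 0.0971 -0.1235
[369  56  20  21 324] 0.1033 0.0486
[304  81  19  18 242] 0.0273 0.0211
[366 107  19  20 294] 0.1034 -0.0098
[267 127  16  17 192] -0.0181 -0.0328
[363 156  19  19 273] 0.1035 -0.0682
[258 161  16  16 195] -0.029 -0.0736
[305 161  16  17 192] 0.03 -0.0744
[360 202  18  17 248] 0.1034 -0.1266
```

```bash
cat > pf.py <<'E'
from h import *
a=np.deg2rad(9.45);ux=np.array([np.cos(a),np.sin(a)]);uy=np.array([-np.sin(a),np.cos(a)]);O=np.array([.5247,.0285])
def pw(x,y,z,yaw=189.45): return (*(O+x*ux+y*uy),z,yaw)
E
python3 - <<'E'
from pf import *
plan(pw(-.034,.08,.155,183),pw(-.034,-.125,.13),pw(-.034,-.125,.0535))
E
```

```text
[4.78e-01 1.02e-01 1.55e-01 1.83e+02] shift [-0.0332 -0.193  -0.0011] rv [ 0.006  0.008 -0.12 ] rows 5
[ 5.1200e-01 -1.0000e-01  1.3000e-01  1.8945e+02] shift [-0.023  -0.2037  0.025 ] rv [ 0.     0.    -0.113] rows 5
[ 5.1200e-01 -1.0000e-01  5.4000e-02  1.8945e+02] shift [0.     0.     0.0765] rv [0. 0. 0.] rows 2
```

Emit:
{"fn": "arm_command", "kwargs": {
  "steps": "-0.033 -0.193 0 0 0 -0.12 0;-0.033 -0.193 0 0 0 -0.12 0;-0.033 -0.193 0 0 0 -0.12 0;-0.033 -0.193 0 0 0 -0.12 0;-0.033 -0.193 0 0 0 -0.12 0;-0.033 -0.193 0 0 0 -0.12 0"
}}

```text
time: 30.17
tool_pos: [0.476, 0.0909, 0.1472]
orientation: [-0.001, -0.022, 1.0, -0.002]
ft_force: [-0.5, 0.4, -1.6]
width: 0.0164
gripper_force: 78.5
```

Emit:
{"fn": "arm_command", "kwargs": {
  "steps": "-0.023 -0.204 0.025 0 0 -0.113 0;-0.023 -0.204 0.025 0 0 -0.113 0;-0.023 -0.204 0.025 0 0 -0.113 0;-0.023 -0.204 0.025 0 0 -0.113 0;-0.023 -0.204 0.025 0 0 -0.113 0;-0.023 -0.204 0.025 0 0 -0.113 0;-0.023 -0.204 0.025 0 0 -0.113 0;-0.023 -0.204 0.025 0 0 -0.113 0"
}}

```text
time: 30.83
tool_pos: [0.5096, -0.1032, 0.1229]
orientation: [0.0, -0.082, 0.997, 0.0]
ft_force: [0.3, 0.8, -1.2]
width: 0.0167
gripper_force: 78.6
```

```bash
python3 - <<'E'
from pf import *
from bench import monitor
s=monitor.observe();print(s["tool_pos"],s["orientation"],s["width"],s["gripper_force"],s["joint_positions"])
plan(pw(-.034,-.125,.07),pw(-.034,-.125,.0535),pw(-.034,.063,.0535))
snap("wrist","w12");
E
```

```text
[ 0.5095817  -0.1032473   0.12292177] [ 3.12459628e-04 -8.23157431e-02  9.96606206e-01  3.03034524e-04] 0.016677046269092097 78.61835718154907 [ 0.6958666   0.60624078 -0.89277475  1.95950673  0.61702068  0.87261671
  1.20845827]
[ 5.1200e-01 -1.0000e-01  7.0000e-02  1.8945e+02] shift [-0.0025  0.0024  0.0529] rv [ 0.001  0.001 -0.   ] rows 2
[ 5.1200e-01 -1.0000e-01  5.4000e-02  1.8945e+02] shift [0.     0.     0.0165] rv [0. 0. 0.] rows 1
[4.8100e-01 8.5000e-02 5.4000e-02 1.8945e+02] shift [-0.     0.188  0.   ] rv [0. 0. 0.] rows 5
```

View pics/w12.png

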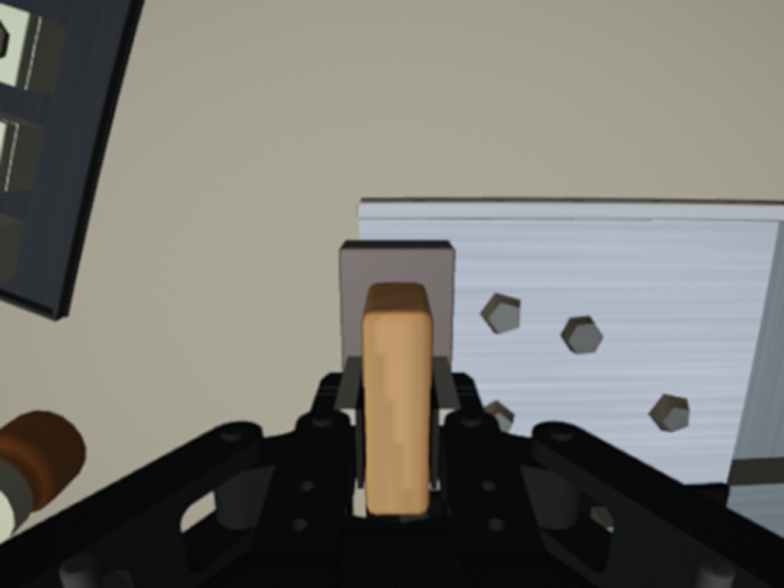

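Emit:
{"fn": "arm_command", "kwargs": {
  "steps": "-0.0055 0.0025 0.03 0 0 0 0;-0.0055 0.0025 0.05 0 0 0 0;-0.0055 0.0025 0.06 0 0 0 0;-0.0055 0.0025 0.065 0 0 0 0;-0.0055 0.0025 0.068 0 0 0 0;-0.0055 0.0025 0.0695 0 0 0 0;-0.0055 0.0025 0.0695 0 0 0 0;-0.0055 0.0025 0.0695 0 0 0 0"
}}

```text
time: 31.55
tool_pos: [0.515, -0.1004, 0.0536]
orientation: [0.001, -0.083, 0.997, -0.0]
ft_force: [-0.5, -0.4, -0.8]
width: 0.0167
gripper_force: 78.9
```

Emit:
{"fn": "arm_command", "kwargs": {
  "steps": "0 0.008 0 0 0 0 0;0 0.02 0 0 0 0 0;0 0.032 0 0 0 0 0;0 0.044 0 0 0 0 0;0 0.056 0 0 0 0 0;0 0.068 0 0 0 0 0;0 0.08 0 0 0 0 0;0 0.092 0 0 0 0 0"
}}

```text
time: 32.22
tool_pos: [0.4994, -0.0086, 0.0533]
orientation: [0.0, -0.083, 0.997, 0.0]
ft_force: [-0.6, 0.6, -1.2]
width: 0.0169
gripper_force: 78.8
```

Pushing freely, no plate contact. Finish this lane.

Emit:
{"fn": "arm_command", "kwargs": {
  "steps": "0 0.012 0 0 0 0 0;0 0.024 0 0 0 0 0;0 0.036 0 0 0 0 0;0 0.048 0 0 0 0 0;0 0.06 0 0 0 0 0;0 0.072 0 0 0 0 0;0 0.084 0 0 0 0 0;0 0.094 0 0 0 0 0"
}}

```text
time: 32.88
tool_pos: [0.4837, 0.0845, 0.0531]
orientation: [0.0, -0.083, 0.997, 0.0]
ft_force: [-0.5, 0.3, -1.1]
width: 0.0168
gripper_force: 78.8
```

Emit:
{"fn": "arm_command", "kwargs": {
  "steps": "0 0.003 0 0 0 0 0;0 0.003 0 0 0 0 0;0 0.003 -0.03 0 0 0 0;0 0.003 -0.06 0 0 0 0;0 0 -0.075 0 0 0 0;0 0 -0.075 0 0 0 0"
}}

```text
time: 33.38
tool_pos: [0.4856, 0.0825, 0.1305]
orientation: [0.002, -0.082, 0.997, -0.0]
ft_force: [-0.2, -0.3, -0.9]
width: 0.0168
gripper_force: 78.7
```

```bash
python3 - <<'E'
from pf import *
from bench import monitor
s=monitor.observe();print(s["tool_pos"],s["orientation"],s["width"],s["gripper_force"])
plan(pw(.033,-.125,.128),pw(.033,-.125,.0535))
snap("wrist","w13");
E
```

```text
[0.48558972 0.08245931 0.13053451] [ 2.13309037e-03 -8.16774907e-02  9.96656518e-01 -1.52604604e-04] 0.016788335895114023 78.7365210056305
[ 5.7800e-01 -8.9000e-02  1.2800e-01  1.8945e+02] shift [-0.063  -0.1846  0.0029] rv [-0.001  0.004 -0.001] rows 5
[ 5.7800e-01 -8.9000e-02  5.4000e-02  1.8945e+02] shift [0.     0.     0.0745] rv [0. 0. 0.] rows 2
```

View pics/w13.png

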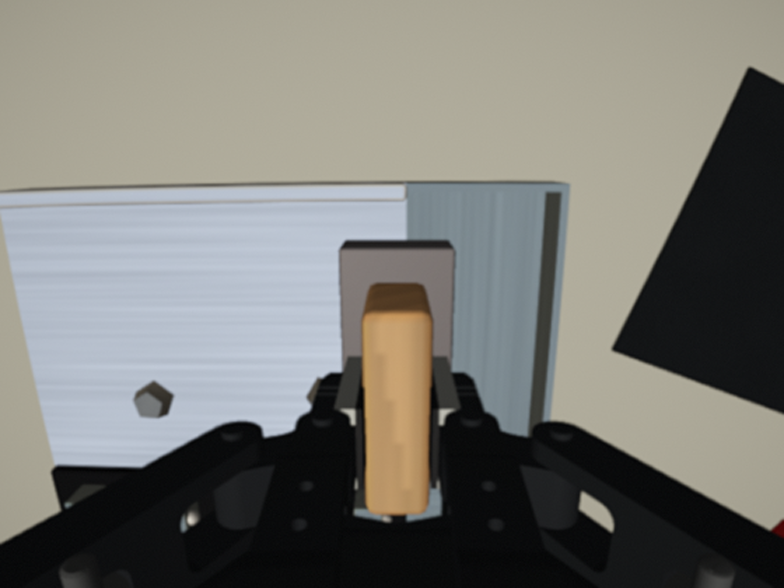

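Emit:
{"fn": "arm_command", "kwargs": {
  "steps": "-0.06 -0.184 0 0 0 0 0;-0.06 -0.184 0 0 0 0 0;-0.06 -0.184 0 0 0 0 0;-0.06 -0.184 0 0 0 0 0;-0.06 -0.184 0 0 0 0 0;-0.06 -0.184 0 0 0 0 0;-0.06 -0.184 0 0 0 0 0"
}}

```text
time: 34.02
tool_pos: [0.5728, -0.0909, 0.1258]
orientation: [-0.001, -0.08, 0.997, 0.0]
ft_force: [0.3, 1.3, -2.1]
width: 0.0166
gripper_force: 78.9
```

```bash
python3 - <<'E'
from pf import *
from bench import monitor
s=monitor.observe();print(s["tool_pos"],s["width"],s["gripper_force"])
plan(pw(.030,-.125,.0535))
E
```

```text
[ 0.57277916 -0.09092665  0.12579677] 0.016645895896898053 78.9225161075592
[ 5.7500e-01 -9.0000e-02  5.4000e-02  1.8945e+02] shift [-0.0024  0.0007  0.0723] rv [ 0.001 -0.003 -0.004] rows 2
```

Emit:
{"fn": "arm_command", "kwargs": {
  "steps": "-0.002 0 0.03 0 0 0 0;-0.002 0 0.05 0 0 0 0;-0.002 0 0.06 0 0 0 0;-0.002 0 0.066 0 0 0 0;-0.002 0 0.07 0 0 0 0;-0.002 0 0.072 0 0 0 0;-0.002 0 0.072 0 0 0 0;-0.002 0 0.072 0 0 0 0"
}}

```text
time: 34.68
tool_pos: [0.5758, -0.0882, 0.0566]
orientation: [0.001, -0.083, 0.997, -0.0]
ft_force: [-0.1, 0.5, -1.1]
width: 0.0169
gripper_force: 78.9
```

```bash
python3 - <<'E'
from pf import *
from bench import monitor
s=monitor.observe();print(s["tool_pos"],s["width"],s["gripper_force"],s["ft_force"])
plan(pw(.030,-.125,.0535),pw(.030,.064,.0535))
E
```

```text
[ 0.575823   -0.08817279  0.05656929] 0.01694564692451281 78.92434358596802 [-0.06233062  0.4812565  -1.10343076]
[ 5.7500e-01 -9.0000e-02  5.4000e-02  1.8945e+02] shift [ 0.0013 -0.0015  0.0031] rv [-0.     0.001  0.   ] rows 1
[5.4400e-01 9.7000e-02 5.4000e-02 1.8945e+02] shift [-0.     0.189  0.   ] rv [0. 0. 0.] rows 5
```

Emit:
{"fn": "arm_command", "kwargs": {
  "steps": "0.001 0 0.003 0 0 0 0;0.001 0.006 0.003 0 0 0 0;0.001 0.018 0.003 0 0 0 0;0.001 0.03 0.003 0 0 0 0;0.001 0.042 0.003 0 0 0 0;0.001 0.054 0.003 0 0 0 0;0.001 0.066 0.003 0 0 0 0;0.001 0.078 0.003 0 0 0 0"
}}

```text
time: 35.35
tool_pos: [0.5613, -0.0098, 0.0529]
orientation: [0.0, -0.083, 0.997, 0.0]
ft_force: [0.4, -0.4, -1.3]
width: 0.0172
gripper_force: 78.9
```

Emit:
{"fn": "arm_command", "kwargs": {
  "steps": "0 0.012 0 0 0 0 0;0 0.026 0 0 0 0 0;0 0.04 0 0 0 0 0;0 0.054 0 0 0 0 0;0 0.068 0 0 0 0 0;0 0.082 0 0 0 0 0;0 0.096 0 0 0 0 0;0 0.108 0 0 0 0 0"
}}

```text
time: 36.02
tool_pos: [0.5434, 0.0968, 0.0529]
orientation: [0.0, -0.083, 0.997, 0.0]
ft_force: [0.7, -0.8, -1.4]
width: 0.0171
gripper_force: 78.9
```

Emit:
{"fn": "arm_command", "kwargs": {
  "steps": "0 0.003 0 0 0 0 0;0 0.003 0 0 0 0 0;0 0.003 -0.03 0 0 0 0;0 0.003 -0.06 0 0 0 0;0 0.003 -0.09 0 0 0 0;0 0.003 -0.12 0 0 0 0;0 0.003 -0.12 0 0 0 0"
}}

```text
time: 36.6
tool_pos: [0.5457, 0.0983, 0.1779]
orientation: [0.004, -0.082, 0.997, 0.0]
ft_force: [1.1, 1.1, -0.9]
width: 0.0165
gripper_force: 78.9
```

```bash
python3 - <<'E'
from pf import *
from bench import monitor
s=monitor.observe();print(s["tool_pos"],s["width"],s["gripper_force"],s["ft_force"])
snap("top","top2");snap("side","side2")
im=load("side2")["image"][120:300,180:400];cv2.imwrite("pics/s2c.png",cv2.resize(im[:,:,::-1],None,fx=3.2,fy=3.2,interpolation=2))
plan((.49,.20,.17,182),(.4405,.298,.15,169),(.4405,.298,.031,169))
E
```

```text
[0.54567951 0.09833762 0.1779033 ] 0.01654278790396426 78.90029668807983 [ 1.05196454  1.05553251 -0.93695371]
[4.90e-01 2.00e-01 1.70e-01 1.82e+02] shift [0.0365 0.1105 0.0034] rv [-0.001  0.002  0.128] rows 3
[4.40e-01 2.98e-01 1.50e-01 1.69e+02] shift [0.046  0.0997 0.02  ] rv [0.    0.    0.227] rows 3
[4.40e-01 2.98e-01 3.10e-02 1.69e+02] shift [0.    0.    0.119] rv [0. 0. 0.] rows 3
```

View pics/s2c.png

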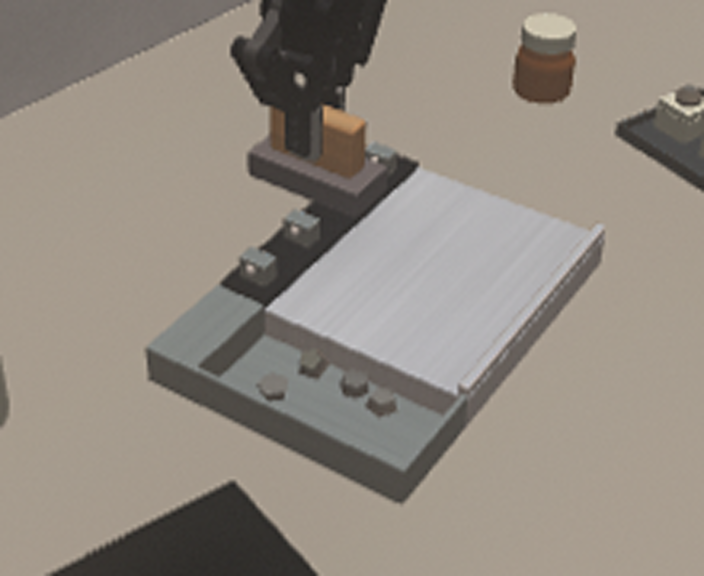

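Emit:
{"fn": "arm_command", "kwargs": {
  "steps": "0.036 0.11 0 0 0 0.128 0;0.036 0.11 0 0 0 0.128 0;0.036 0.11 0 0 0 0.128 0;0.036 0.11 0 0 0 0.128 0;0.036 0.11 0 0 0 0.128 0"
}}

```text
time: 37.12
tool_pos: [0.4883, 0.2015, 0.1718]
orientation: [-0.001, -0.021, 1.0, -0.0]
ft_force: [0.2, -1.0, -1.3]
width: 0.0164
gripper_force: 79.0
```

Emit:
{"fn": "arm_command", "kwargs": {
  "steps": "0.046 0.1 0.02 0 0 0.227 0;0.046 0.1 0.02 0 0 0.227 0;0.046 0.1 0.02 0 0 0.227 0;0.046 0.1 0.02 0 0 0.227 0;0.046 0.1 0.02 0 0 0.227 0;0.046 0.1 0.02 0 0 0.227 0;0.046 0.1 0.02 0 0 0.227 0"
}}

```text
time: 37.7
tool_pos: [0.4411, 0.2966, 0.1521]
orientation: [-0.0, 0.096, 0.995, -0.001]
ft_force: [0.2, -0.7, -1.7]
width: 0.0165
gripper_force: 79.0
```

```bash
python3 - <<'E'
from pf import *
from bench import monitor
s=monitor.observe();print(s["tool_pos"],s["orientation"],s["width"],s["gripper_force"],s["ft_force"])
plan((.4375,.299,.0305,169))
E
```

```text
[0.44112348 0.29659808 0.15214405] [-1.53081206e-04  9.60647509e-02  9.95374709e-01 -8.53487993e-04] 0.016469688138520608 78.97892475128174 [ 0.15753232 -0.65266294 -1.66129373]
[4.38e-01 2.99e-01 3.00e-02 1.69e+02] shift [0.004  0.0019 0.1216] rv [-0.002 -0.    -0.   ] rows 3
```

Emit:
{"fn": "arm_command", "kwargs": {
  "steps": "0.004 0.002 0.04 0 0 0 0;0.004 0.002 0.07 0 0 0 0;0.004 0.002 0.095 0 0 0 0;0.004 0.002 0.11 0 0 0 0;0.004 0.002 0.117 0 0 0 0;0.004 0.002 0.1195 0 0 0 0;0.004 0.002 0.1195 0 0 0 0;0.004 0.002 0.1195 0 0 0 0"
}}

```text
time: 38.37
tool_pos: [0.4372, 0.3015, 0.0342]
orientation: [0.001, 0.095, 0.995, 0.0]
ft_force: [0.7, 0.8, -0.6]
width: 0.0165
gripper_force: 79.1
```

```bash
python3 - <<'E'
from pf import *
from bench import monitor
s=monitor.observe();print(s["tool_pos"],s["orientation"],s["width"],s["gripper_force"],s["ft_force"])
E
```

```text
[0.43723306 0.30147248 0.03415589] [5.04675308e-04 9.52043648e-02 9.95457537e-01 4.07894021e-04] 0.01648904963836794 79.06528830528259 [ 0.72443648  0.76190965 -0.61362684]
```

Still ~5 mm up; lower, release, retreat.

Emit:
{"fn": "arm_command", "kwargs": {
  "steps": "0 0 0.002 0 0 0 0;0 0 0.004 0 0 0 0;0 0 0.0045 0 0 0 0;0 0 0.0045 0 0 0 0;0 0 0.0045 0 0 0 0"
}}

```text
time: 38.78
tool_pos: [0.4365, 0.3015, 0.029]
orientation: [0.0, 0.095, 0.996, 0.0]
ft_force: [0.5, -0.7, -0.8]
width: 0.0168
gripper_force: 79.1
```

Emit:
{"fn": "arm_command", "kwargs": {
  "steps": "0 0 0 0 0 0 0.05;0 0 0 0 0 0 0.05;0 0 0 0 0 0 0.05;0 0 0 0 0 0 0.05;0 0 -0.03 0 0 0 0.05;0 0 -0.07 0 0 0 0.05;0 0 -0.11 0 0 0 0.05;0 0 -0.15 0 0 0 0.05"
}}

```text
time: 39.45
tool_pos: [0.4358, 0.3014, 0.1804]
orientation: [-0.001, 0.094, 0.996, -0.0]
ft_force: [2.2, -0.2, -0.2]
width: 0.0501
gripper_force: 0.0
```

Emit:
{"fn": "arm_command", "kwargs": {
  "steps": "-0.05 -0.14 -0.05 0 0 0 0.05;-0.05 -0.14 -0.05 0 0 0 0.05;-0.05 -0.14 -0.05 0 0 0 0.05;-0.05 -0.14 -0.05 0 0 0 0.05;-0.05 -0.14 -0.05 0 0 0 0.05;-0.05 -0.14 -0.05 0 0 0 0.05"
}}

```text
time: 39.95
tool_pos: [0.4598, 0.1526, 0.2293]
orientation: [0.001, 0.097, 0.995, -0.0]
ft_force: [0.1, 0.5, 0.8]
width: 0.0497
gripper_force: 0.0
```

```bash
python3 - <<'E'
from pf import *
c=snap("side","side3");snap("top","top3")
E
```

```text
(no output)
```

View pics/side3.png

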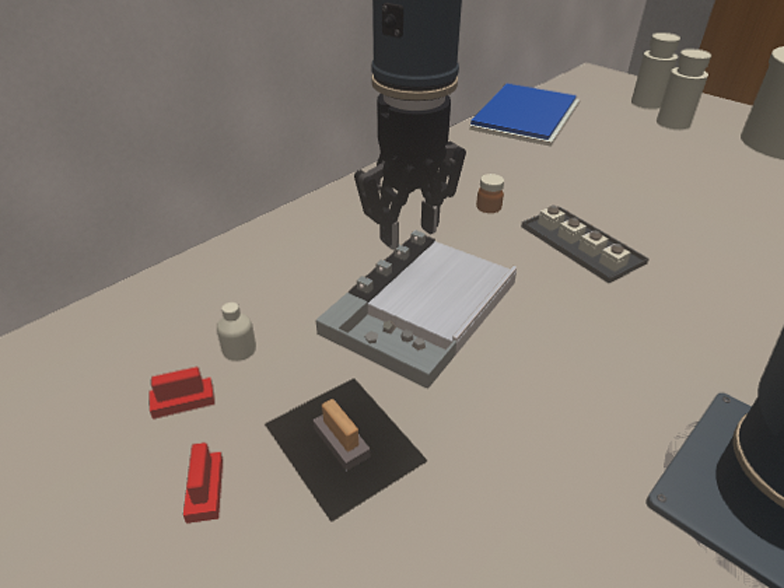

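The side view shows all four carriers upright in the tray (550–617, 215–255) and the four chips in the trough (370–420, 325–345). The scraper stands on its pad (340, 432), and the bottle and jar are where they were.

```bash
python3 -c "
from bench import job
print(job.hand_in())"
```

```text
the job is handed in; nothing more can be done
None
```

The job is done and handed in: all four carriers stand upright in the tray, all four chips are in the trough, the scraper is back on its pad, and the bottle and jar were left untouched.

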